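Charge the bench shredder and hold its feed flap open

ROBOT

A 6-joint arm with a two-finger parallel gripper is mounted at the origin on the work surface. World frame = base frame: x ahead of the robot, y to its left, z up, the work surface at z = 0. Lengths are in mm, angles in rad, forces in N, time in s.
With the tool pointing down it reaches from about 300 to 775 mm from the base axis. Payload 14.6 kg.
Tool frame: the origin (TCP) lies at the very end of the fingers, on their centre line; the grasp point (between the pads) lies 19 mm behind it (grip_point_offset is the distance from the TCP to the grasp point, in mm); z points along the fingers, y is the line along which they close (so a half turn about z gives the same grasp; the last joint's range is limited). The gripper opens to 94 mm and grips with 3 to 60 N. Pads are 16 mm wide; open, the fingers measure 119 mm over their backs; the gripper's body (75 mm by 177 mm) begins 78 mm behind the grasp point.
Start: joints at [1.161, 0.3, 1.521, -0, 1.321, -0.067], TCP at [184.866, 517.99, 205.446] pointing down, gripper open.
Joint ranges: [-3.03, 3.03], [-0.79, 2.21], [0.23, 2.52], [-1.04, 4.18], [0, 3.07], [-2.55, 2.55]. Speed limits (rad/s): [2.22, 2.22, 2.57, 3.14, 3.14, 3.14].

INTERFACE

Orientations are given as [roll, pitch, yaw] about the fixed x, y, z axes, in that order (R = Rz(yaw) Ry(pitch) Rx(roll)).
In Python, from cell import read_state, camera, camera_info, sign_off, grip_point_offset gives the robot as it stands.
- The arm moves only by the shell command python3 -m handwheel 'ROWS' [FORCE]. ROWS is text: rows parted by semicolons, each of 5 numbers parted by spaces: the shift along the world's x, y, z in units of 40 mm (1.0 is 40 mm), then the turn about the world's z in units of 5 degrees (1.0 is 5 degrees), then the closure, from 0 (fully open) to 1 (shut). In form: dx dy dz yaw gripper; .... A call has 1 to 12 rows; each row shifts and turns the commanded pose from where the row before left it; what a row does not reach is not made up. A row lasts 1/12 s, in which the tool goes at most 41.7 mm and 7.16 degrees, less where a joint would pass 70% of its speed; a pose out of reach is approached as far as the arm can. A call is refused whole if a number of a shift passes 1 or a number of a turn 1, either way. A call with a gripper value outside its range is refused whole. The fingers move at their own pace and stop on an object; FORCE is the grip in N (left out, the last holds). Time passes only in rows, so rows that do not move let the fingers close. It gives the time, the measured TCP pose, the force, the opening and the grip force at its end, in the units of the state.
- read_state(): the state, without advancing time (a new reading comes with each control period).
- camera(name): name is "scene" or "top"; returns (picture, depth): 480x640x3 uint8, red, green, blue; 480x640 float32, mm along the optical axis (not along the pixel's ray), 0 where there is no reading.
- camera_info(name): a dict with "intrinsics" (3x3 intrinsics, pixels), "world_from_camera" (4x4, takes a point from camera to world coordinates). Camera axes: x right, y down, z forward; pixel columns grow to the right and rows downward; lengths in mm; the calibration is good to about 2 mm. A picture is of the moment at which its call begins. camera_info takes no time and is no camera call.
- sign_off(): hands the job in; it is judged then, once.
The state is a dict: "clock": time; "joints": joint angles; "qd": joint speeds; "effort": joint torques, N m; "eef_pos": TCP position; "eef_rot": TCP orientation; "wrist_force": force on the tool from outside, world axes, zero at the start; "moment": the same for the moment, N m; "finger_gap": finger opening in mm; "finger_force": force on a finger pad.
Only numpy, scipy, OpenCV 4.12 (cv2) and the standard library are available. Lean on these libraries where they do the work, as an engineer would, in place of code of your own. Each camera call takes 0.05 s, during which the arm holds its last target. There are 200 camera calls.

TASK

Feed the bench shredder: with the feed flap shut, scoop at least three of the white purge lumps out of the bin and tip them into the hopper, using the scoop and not the fingers and spilling none on the bench. Set the scoop down upright on the bench, then press the flap's sprung lever down to its stop so that the lumps drop onto the cutters, and finish while still holding the lever there. Leave the other things on the bench alone.

Things in the scene. Friction and masses are not known exactly. Their poses are not given: they have to be found in the camera images.
- shredder: Bench shredder, fixed to the bench; origin on the bench under the centre of its throat, own x from its front to its motor (which reaches x = 260 mm, 135 mm high), lever on its -y side. White hopper on top, see point hopper_mouth. Under the flap is the steel cutter chamber, inside x -50 to 50, y -57 to 57 mm, between flap and the tops of the cutter shafts 58 mm above the bench.
- flap (a joint): Sprung feed flap and its lever arm, one part on a level shaft along the shredder's y. 0 = flap shut, arm pointing to the shredder's front (-x) and 42 degrees above level; grows as the handle goes down and the flap swings down into the chamber; stop at 1.05 rad (arm 18 degrees below level). Its spring shuts it when let go: about 2 N at the handle at first, 6 N at the stop.
- lever_handle (a point): Middle of the free part of the lever's handle, on its axis: a grey bar, 20 mm thick, 85 mm long, level along the shredder's y (own y -90 to -175 mm; this point -140 mm), sticking out sideways from the arm's end. It moves on an arc of 130 mm radius about flap_pivot, from 229 mm height (shut) to 102 mm (stop). It can be pressed down from above with shut fingers.
- flap_pivot (a point): Point of the flap's shaft axis abreast of lever_handle, fixed to the shredder (own x = 48, y = -140 mm, 142 mm high): centre of the handle's arc.
- throat (a point): Centre of the throat, which is 96 mm (shredder's x) by 110 mm (y) wide and shut by the level steel flap; 3 mm above the flap, 147 mm above the bench.
- hopper_mouth (a point): Centre of the hopper's open mouth: 184 mm (shredder's x) by 160 mm (y), rim 208 mm above the bench. Inside, four plates slope down to the throat.
- bin: Open grey plastic bin, fixed to the bench: outside 290 (x) by 112 (y) by 75 mm high, walls and floor 4 mm thick; origin under its centre. Its end towards the robot (own -x) slopes at 60 degrees: flat floor from x = 141 to -102 mm, from there the slope rises to 71 mm height at x = -141 mm. The lumps lie on the floor at x = -75 to 30 mm; the far part of the floor is empty.
- scoop: Steel hand scoop standing on the bench. Own z up, its open lip faces own -x. Flat floor 80 mm (x) by 88 mm (y), 2 mm thick, origin under the middle of the floor; side walls 34 mm high (18 mm near the lip), back wall 40 mm. Handle over the bowl on an upright behind: a grey bar along x, 80 mm long, 18 mm wide, 16 mm high. About 0.2 kg.
- scoop_grip (a point): Middle of the scoop's handle bar, 95 mm above the underside of the scoop and 5 mm behind its middle (own x = +5 mm). Grip it from above across its 18 mm width.
- scoop_lip (a point): Middle of the scoop's lip edge, at the underside (own x = -40 mm).
- lump0: White plastic purge lump, rounded and knobbly, about 25 mm across and 22 mm high, 10 to 15 g, smooth (friction about 0.3); origin near its middle (9 mm above the bin's floor as it lies at the start).
- lump1: White plastic purge lump, rounded and knobbly, about 25 mm across and 22 mm high, 10 to 15 g, smooth (friction about 0.3); origin near its middle (9 mm above the bin's floor as it lies at the start).
- lump2: White plastic purge lump, rounded and knobbly, about 25 mm across and 22 mm high, 10 to 15 g, smooth (friction about 0.3); origin near its middle (9 mm above the bin's floor as it lies at the start).
- lump3: White plastic purge lump, rounded and knobbly, about 25 mm across and 22 mm high, 10 to 15 g, smooth (friction about 0.3); origin near its middle (9 mm above the bin's floor as it lies at the start).
- lump4: White plastic purge lump, rounded and knobbly, about 25 mm across and 22 mm high, 10 to 15 g, smooth (friction about 0.3); origin near its middle (9 mm above the bin's floor as it lies at the start).
- scissors: Bystander: scissors with black handles, 175 mm long, lying on the bench; origin at the pivot.
- phone: Bystander: grey phone lying flat, 148 by 72 by 9 mm.
- bottle: Bystander: clear drinks bottle standing, 66 mm across, 190 mm high; origin under its middle.
- tape: Bystander: roll of tape lying flat, 90 mm across, 24 mm high.
- bracket: Bystander: white printed L-bracket, 60 by 30 by 40 mm.
- mouse: Bystander: white computer mouse, 105 by 60 by 33 mm.
Mind the look-alikes: they are no part of the job. There is more than one size of the scoop; the job needs the largest.

How it is judged (in metres and radians):
On the way, in this order (a step that is already met when the one before it is completed fails the run):
1. at least three lumps lie in the hopper on the shut flap (value of joint flap below 0.12 rad and (((horizontal distance between lump0 and hopper_mouth below 0.12 m and height (world z) of lump0 between 0.15 and 0.225 m) and (horizontal distance between lump1 and hopper_mouth below 0.12 m and height (world z) of lump1 between 0.15 and 0.225 m) and (horizontal distance between lump2 and hopper_mouth below 0.12 m and height (world z) of lump2 between 0.15 and 0.225 m)) or ((horizontal distance between lump0 and hopper_mouth below 0.12 m and height (world z) of lump0 between 0.15 and 0.225 m) and (horizontal distance between lump1 and hopper_mouth below 0.12 m and height (world z) of lump1 between 0.15 and 0.225 m) and (horizontal distance between lump3 and hopper_mouth below 0.12 m and height (world z) of lump3 between 0.15 and 0.225 m)) or ((horizontal distance between lump0 and hopper_mouth below 0.12 m and height (world z) of lump0 between 0.15 and 0.225 m) and (horizontal distance between lump1 and hopper_mouth below 0.12 m and height (world z) of lump1 between 0.15 and 0.225 m) and (horizontal distance between lump4 and hopper_mouth below 0.12 m and height (world z) of lump4 between 0.15 and 0.225 m)) or ((horizontal distance between lump0 and hopper_mouth below 0.12 m and height (world z) of lump0 between 0.15 and 0.225 m) and (horizontal distance between lump2 and hopper_mouth below 0.12 m and height (world z) of lump2 between 0.15 and 0.225 m) and (horizontal distance between lump3 and hopper_mouth below 0.12 m and height (world z) of lump3 between 0.15 and 0.225 m)) or ((horizontal distance between lump0 and hopper_mouth below 0.12 m and height (world z) of lump0 between 0.15 and 0.225 m) and (horizontal distance between lump2 and hopper_mouth below 0.12 m and height (world z) of lump2 between 0.15 and 0.225 m) and (horizontal distance between lump4 and hopper_mouth below 0.12 m and height (world z) of lump4 between 0.15 and 0.225 m)) or ((horizontal distance between lump0 and hopper_mouth below 0.12 m and height (world z) of lump0 between 0.15 and 0.225 m) and (horizontal distance between lump3 and hopper_mouth below 0.12 m and height (world z) of lump3 between 0.15 and 0.225 m) and (horizontal distance between lump4 and hopper_mouth below 0.12 m and height (world z) of lump4 between 0.15 and 0.225 m)) or ((horizontal distance between lump1 and hopper_mouth below 0.12 m and height (world z) of lump1 between 0.15 and 0.225 m) and (horizontal distance between lump2 and hopper_mouth below 0.12 m and height (world z) of lump2 between 0.15 and 0.225 m) and (horizontal distance between lump3 and hopper_mouth below 0.12 m and height (world z) of lump3 between 0.15 and 0.225 m)) or ((horizontal distance between lump1 and hopper_mouth below 0.12 m and height (world z) of lump1 between 0.15 and 0.225 m) and (horizontal distance between lump2 and hopper_mouth below 0.12 m and height (world z) of lump2 between 0.15 and 0.225 m) and (horizontal distance between lump4 and hopper_mouth below 0.12 m and height (world z) of lump4 between 0.15 and 0.225 m)) or ((horizontal distance between lump1 and hopper_mouth below 0.12 m and height (world z) of lump1 between 0.15 and 0.225 m) and (horizontal distance between lump3 and hopper_mouth below 0.12 m and height (world z) of lump3 between 0.15 and 0.225 m) and (horizontal distance between lump4 and hopper_mouth below 0.12 m and height (world z) of lump4 between 0.15 and 0.225 m)) or ((horizontal distance between lump2 and hopper_mouth below 0.12 m and height (world z) of lump2 between 0.15 and 0.225 m) and (horizontal distance between lump3 and hopper_mouth below 0.12 m and height (world z) of lump3 between 0.15 and 0.225 m) and (horizontal distance between lump4 and hopper_mouth below 0.12 m and height (world z) of lump4 between 0.15 and 0.225 m)))), for 0.3 s.
2. the scoop stands upright on the bench, let go (height (world z) of scoop below 0.012 m and angle between scoop's own z axis and vertical below 0.15 rad and contact force between the arm and scoop below 0.05 N and linear speed of scoop below 0.02 m/s), for 0.2 s.
3. the lever is held at its stop and at least three lumps have dropped into the cutter chamber (value of joint flap above 0.98 rad and (((horizontal distance between lump0 and throat below 0.075 m and height (world z) of lump0 between 0.03 and 0.125 m) and (horizontal distance between lump1 and throat below 0.075 m and height (world z) of lump1 between 0.03 and 0.125 m) and (horizontal distance between lump2 and throat below 0.075 m and height (world z) of lump2 between 0.03 and 0.125 m)) or ((horizontal distance between lump0 and throat below 0.075 m and height (world z) of lump0 between 0.03 and 0.125 m) and (horizontal distance between lump1 and throat below 0.075 m and height (world z) of lump1 between 0.03 and 0.125 m) and (horizontal distance between lump3 and throat below 0.075 m and height (world z) of lump3 between 0.03 and 0.125 m)) or ((horizontal distance between lump0 and throat below 0.075 m and height (world z) of lump0 between 0.03 and 0.125 m) and (horizontal distance between lump1 and throat below 0.075 m and height (world z) of lump1 between 0.03 and 0.125 m) and (horizontal distance between lump4 and throat below 0.075 m and height (world z) of lump4 between 0.03 and 0.125 m)) or ((horizontal distance between lump0 and throat below 0.075 m and height (world z) of lump0 between 0.03 and 0.125 m) and (horizontal distance between lump2 and throat below 0.075 m and height (world z) of lump2 between 0.03 and 0.125 m) and (horizontal distance between lump3 and throat below 0.075 m and height (world z) of lump3 between 0.03 and 0.125 m)) or ((horizontal distance between lump0 and throat below 0.075 m and height (world z) of lump0 between 0.03 and 0.125 m) and (horizontal distance between lump2 and throat below 0.075 m and height (world z) of lump2 between 0.03 and 0.125 m) and (horizontal distance between lump4 and throat below 0.075 m and height (world z) of lump4 between 0.03 and 0.125 m)) or ((horizontal distance between lump0 and throat below 0.075 m and height (world z) of lump0 between 0.03 and 0.125 m) and (horizontal distance between lump3 and throat below 0.075 m and height (world z) of lump3 between 0.03 and 0.125 m) and (horizontal distance between lump4 and throat below 0.075 m and height (world z) of lump4 between 0.03 and 0.125 m)) or ((horizontal distance between lump1 and throat below 0.075 m and height (world z) of lump1 between 0.03 and 0.125 m) and (horizontal distance between lump2 and throat below 0.075 m and height (world z) of lump2 between 0.03 and 0.125 m) and (horizontal distance between lump3 and throat below 0.075 m and height (world z) of lump3 between 0.03 and 0.125 m)) or ((horizontal distance between lump1 and throat below 0.075 m and height (world z) of lump1 between 0.03 and 0.125 m) and (horizontal distance between lump2 and throat below 0.075 m and height (world z) of lump2 between 0.03 and 0.125 m) and (horizontal distance between lump4 and throat below 0.075 m and height (world z) of lump4 between 0.03 and 0.125 m)) or ((horizontal distance between lump1 and throat below 0.075 m and height (world z) of lump1 between 0.03 and 0.125 m) and (horizontal distance between lump3 and throat below 0.075 m and height (world z) of lump3 between 0.03 and 0.125 m) and (horizontal distance between lump4 and throat below 0.075 m and height (world z) of lump4 between 0.03 and 0.125 m)) or ((horizontal distance between lump2 and throat below 0.075 m and height (world z) of lump2 between 0.03 and 0.125 m) and (horizontal distance between lump3 and throat below 0.075 m and height (world z) of lump3 between 0.03 and 0.125 m) and (horizontal distance between lump4 and throat below 0.075 m and height (world z) of lump4 between 0.03 and 0.125 m)))), for 0.2 s.
At the end, for the whole second after the job is handed in: The robot's fingers hold the flap lever at its stop (within 0.07 rad of 1.05 rad, pressed with more than 1.5 N); at least three lumps are in the cutter chamber below the flap; the scoop stands upright on the bench (within 0.15 rad), untouched (all of step 2 and all of step 3 and velocity of joint flap below 0.1 rad/s and contact force between the fingers and flap above 1.5 N); the arm keeps its last pose, push and grip.
It fails at once if the robot touches a lump with its fingers or arm (contact force between any of the fingers, the arm and lump0 above 0.5 N or contact force between any of the fingers, the arm and lump1 above 0.5 N or contact force between any of the fingers, the arm and lump2 above 0.5 N or contact force between any of the fingers, the arm and lump3 above 0.5 N or contact force between any of the fingers, the arm and lump4 above 0.5 N).
It fails at once if a lump is spilt on the bench, outside the bin and the shredder ((height (world z) of lump0 below 0.04 m and not (x of lump0 in the frame of bin between -0.155 and 0.155 m and y of lump0 in the frame of bin between -0.066 and 0.066 m and z of lump0 in the frame of bin between -0.05 and 0.2 m) and not (x of lump0 in the frame of shredder between -0.1 and 0.1 m and y of lump0 in the frame of shredder between -0.075 and 0.1 m and z of lump0 in the frame of shredder between -0.05 and 0.3 m)) or (height (world z) of lump1 below 0.04 m and not (x of lump1 in the frame of bin between -0.155 and 0.155 m and y of lump1 in the frame of bin between -0.066 and 0.066 m and z of lump1 in the frame of bin between -0.05 and 0.2 m) and not (x of lump1 in the frame of shredder between -0.1 and 0.1 m and y of lump1 in the frame of shredder between -0.075 and 0.1 m and z of lump1 in the frame of shredder between -0.05 and 0.3 m)) or (height (world z) of lump2 below 0.04 m and not (x of lump2 in the frame of bin between -0.155 and 0.155 m and y of lump2 in the frame of bin between -0.066 and 0.066 m and z of lump2 in the frame of bin between -0.05 and 0.2 m) and not (x of lump2 in the frame of shredder between -0.1 and 0.1 m and y of lump2 in the frame of shredder between -0.075 and 0.1 m and z of lump2 in the frame of shredder between -0.05 and 0.3 m)) or (height (world z) of lump3 below 0.04 m and not (x of lump3 in the frame of bin between -0.155 and 0.155 m and y of lump3 in the frame of bin between -0.066 and 0.066 m and z of lump3 in the frame of bin between -0.05 and 0.2 m) and not (x of lump3 in the frame of shredder between -0.1 and 0.1 m and y of lump3 in the frame of shredder between -0.075 and 0.1 m and z of lump3 in the frame of shredder between -0.05 and 0.3 m)) or (height (world z) of lump4 below 0.04 m and not (x of lump4 in the frame of bin between -0.155 and 0.155 m and y of lump4 in the frame of bin between -0.066 and 0.066 m and z of lump4 in the frame of bin between -0.05 and 0.2 m) and not (x of lump4 in the frame of shredder between -0.1 and 0.1 m and y of lump4 in the frame of shredder between -0.075 and 0.1 m and z of lump4 in the frame of shredder between -0.05 and 0.3 m))).
It fails at once if a bystander is moved by more than 30 mm (distance of any of scissors, phone, bottle, tape, bracket, mouse from where it was at the start of the episode above 0.03 m).
It also fails if it takes over 72 s, if anything falls off the work surface, if the arm or the gripper's body presses on something with over 40 N, if the wrist force passes 120 N, or if a joint passes its speed limit or range.

## Working session

There is one attempt and no reset: what is moved stays moved. The work goes in short steps, Python scripts to look and compute and a shell command to move; the robot and the scene stay as the last step left them, time stands still between calls to the robot, and variables do not carry over. Pictures are saved under pics/ and viewed, at most 10 in all, crops included, and the job is handed in when it is done.

```bash
ls; mkdir -p pics; cat > h.py <<'E'
import numpy as np, cv2
from cell import *
def grab(n,f=None):
    p,d=camera(n)
    if f: cv2.imwrite('pics/'+f,p[:,:,::-1])
    np.save('/tmp/%s_d.npy'%n,d); np.save('/tmp/%s_p.npy'%n,p)
    return p,d
def cloud(n,d=None):
    if d is None: d=np.load('/tmp/%s_d.npy'%n)
    i=camera_info(n); K=np.array(i['intrinsics']); T=np.array(i['world_from_camera'])
    v,u=np.mgrid[:480,:640]
    P=np.stack([(u-K[0,2])/K[0,0]*d,(v-K[1,2])/K[1,1]*d,d],-1)
    return P@T[:3,:3].T+T[:3,3]
E
python3 - <<'E'
from h import *
for n in('scene','top'):
    grab(n,n+'0.png'); i=camera_info(n); print(n,np.round(i['world_from_camera'],2).tolist(),np.round(i['intrinsics'],1).tolist())
print(grip_point_offset)
E
```

```text
pics
scene [[0.69, 0.44, -0.57, 1137.46], [0.72, -0.44, 0.54, -518.36], [-0.02, -0.78, -0.62, 819.64], [0.0, 0.0, 0.0, 1.0]] [[470.5, 0.0, 312.9], [0.0, 470.5, 238.6], [0.0, 0.0, 1.0]]
top [[-0.01, -0.99, 0.14, 317.32], [-1.0, 0.01, -0.01, 38.36], [0.0, -0.14, -0.99, 1737.46], [0.0, 0.0, 0.0, 1.0]] [[566.2, 0.0, 323.9], [0.0, 566.2, 239.1], [0.0, 0.0, 1.0]]
18.8
```

View pics/scene0.png

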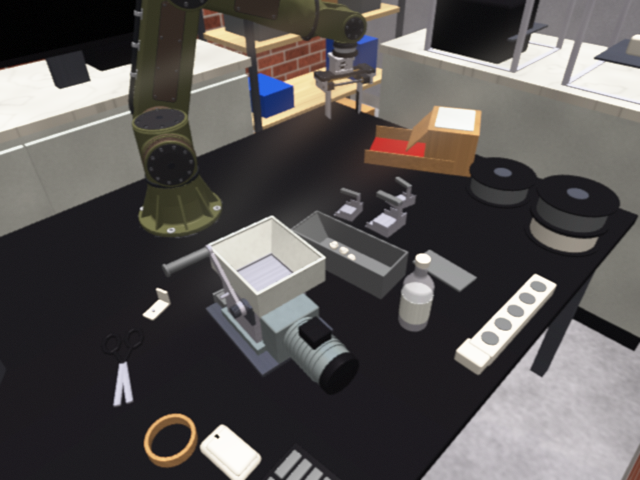

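View pics/top0.png

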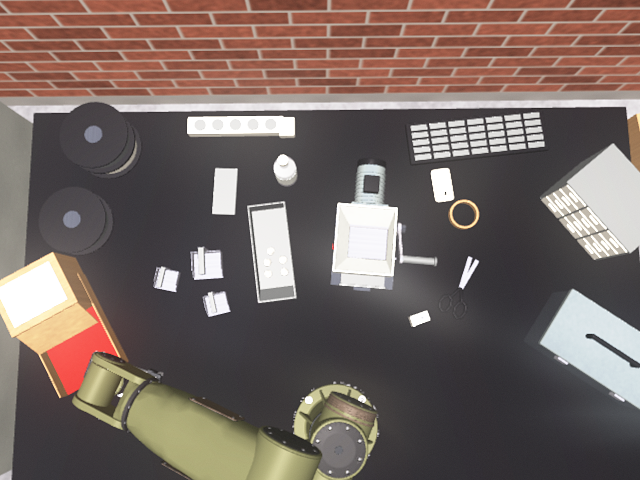

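The scene view shows the shredder at about (265,290), the bin at (350,255), and three scoops near (350–400,205). In the top view the largest scoop is at (207,264), the lumps at about (272,262) and the lever handle at (418,261).

```bash
python3 - <<'E'
from h import *
p=np.load('/tmp/top_p.npy'); P=cloud('top')
c=cv2.resize(p[195:315,145:305][:,:,::-1],None,fx=5,fy=5,interpolation=cv2.INTER_CUBIC); cv2.imwrite('pics/c1.png',c)
Z=P[...,2]
def fit(nm,m):
    q=P[m][:,:2].astype(np.float32); r=cv2.minAreaRect(q); print(nm,len(q),np.round(q.mean(0)),np.round(r[0]),np.round(r[1]),round(r[2],1),'z',Z[m].mean().round(1))
def box(u0,u1,v0,v1,z0,z1):
    m=np.zeros(Z.shape,bool); m[v0:v1,u0:u1]=1; return m&(Z>z0)&(Z<z1)
fit('scoop all',box(188,226,243,284,6,130)); fit('scoop handle',box(188,226,240,284,80,115))
fit('bin rim',box(240,302,195,308,62,85)); fit('hopper rim',box(325,402,195,295,196,220))
fit('handle',box(400,445,250,270,200,250))
fit('bench',box(300,325,250,290,-20,20))
fit('bin floor',box(255,290,206,240,-5,20))
from scipy import ndimage
s=(p.min(2)>215)&box(255,292,238,285,8,40); L,n=ndimage.label(s)
for k in range(1,n+1):
    if (L==k).sum()>5: print('lump',np.round(P[L==k].mean(0)), (L==k).sum(),np.round(np.argwhere(L==k).mean(0)))
E
```

```text
scoop all 473 [489. 384.] [489. 385.] [109. 123.] 88.8 z 51.8
scoop handle 191 [487. 385.] [488. 386.] [80. 19.] 3.5 z 101.5
bin rim 504 [506. 188.] [515. 186.] [291. 113.] 6.6 z 73.1
hopper rim 811 [532. -86.] [529. -91.] [184. 191.] 84.5 z 204.8
handle 291 [ 467. -220.] [ 474. -221.] [97. 37.] 84.1 z 236.1
bench 996 [466.  65.] [466.  65.] [ 74. 122.] 89.3 z -0.4
bin floor 1018 [610. 189.] [613. 188.] [106. 106.] 89.8 z 4.0
lump [523. 193.  20.] 44 [251. 270.]
lump [495. 156.  19.] 56 [260. 282.]
lump [488. 203.  19.] 53 [262. 267.]
lump [459. 152.  20.] 54 [272. 283.]
lump [453. 201.  19.] 48 [274. 267.]
lump [448. 130.   9.] 6 [275. 291.]
```

View pics/c1.png

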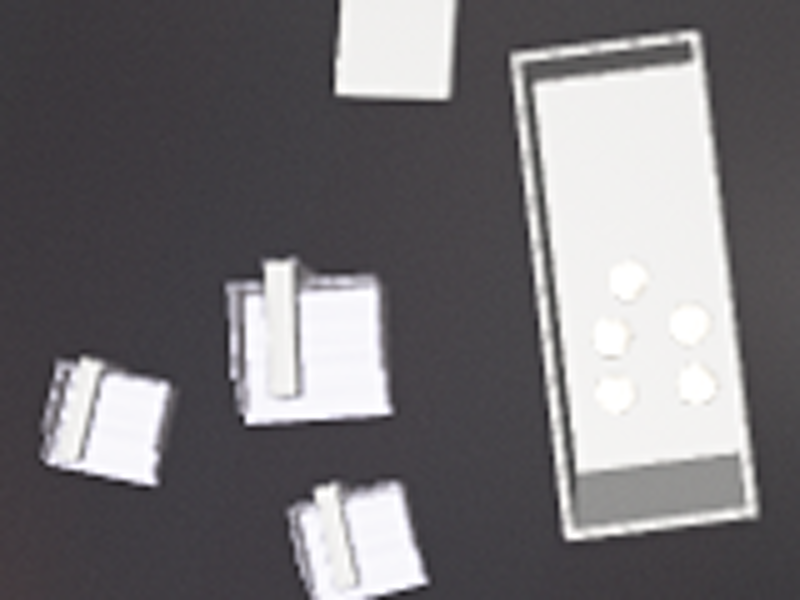

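The crop shows the large scoop with its handle at crop (282,330), upright at the far end and lip toward the robot. The bin's slope is at crop (660,490), and the five lumps are at (628,280), (612,337), (690,325), (615,393) and (697,384).

```bash
python3 - <<'E'
from h import *
P=cloud('top'); Z=P[...,2]
def fit(nm,u0,u1,v0,v1,z0,z1):
    m=np.zeros(Z.shape,bool); m[v0:v1,u0:u1]=1; m&=(Z>z0)&(Z<z1)
    q=P[m][:,:2].astype(np.float32); r=cv2.minAreaRect(q); print(nm,len(q),np.round(q.mean(0)),np.round(r[0],1),np.round(r[1]),round(r[2],1),'z',Z[m].mean().round(1)); return q
fit('hopper rim',325,397,195,282,202,214)
h=fit('handle bar',408,442,250,270,225,245)
v,u=np.where((Z>225)&(Z<245)); k=(u>395)&(u<442)&(v>210)&(v<275); print(u[k].min(),u[k].max(),v[k].min(),v[k].max())
fit('bin x',240,302,195,308,66,80)
fit('scoop handle',188,226,240,284,92,112)
fit('throat flap',330,400,200,290,138,148)
s=read_state(); print({k:np.round(v,3).tolist() for k,v in s.items()})
E
```

```text
hopper rim 531 [528. -81.] [529.1 -82. ] [166. 190.] 84.6 z 207.0
handle bar 214 [ 465. -233.] [ 465.5 -231.1] [75. 24.] 85.4 z 236.4
399 436 253 266
bin x 412 [512. 186.] [515.  185.6] [291. 113.] 6.5 z 73.3
scoop handle 181 [486. 385.] [487.7 386.4] [80. 19.] 3.5 z 101.9
throat flap 1013 [528. -95.] [512.6 -96.9] [143. 176.] 76.9 z 143.4
{'clock': 0.1, 'joints': [1.161, 0.3, 1.521, 0.0, 1.321, -0.067], 'qd': [-0.002, -0.002, -0.003, 0.001, -0.001, 0.0], 'effort': [0.0, -53.264, -35.329, 0.071, 0.023, -0.0], 'eef_pos': [184.793, 517.802, 204.982], 'eef_rot': [-3.141, -0.0, 2.799], 'wrist_force': [0.05, -0.338, 0.477], 'moment': [0.003, -0.002, 0.025], 'finger_force': 0.0, 'finger_gap': 93.961}
```

```bash
python3 -m handwheel '0.84 -0.365 0 0.5 0.45;0.84 -0.365 0 0.5 0.45;0.84 -0.365 0 0.5 0.45;0.84 -0.365 0 0.5 0.45;0.84 -0.365 0 0.5 0.45;0.84 -0.365 0 0.5 0.45;0.84 -0.365 0 0.5 0.45;0.84 -0.365 0 0.5 0.45;0.84 -0.36 0 0.62 0.45;0 0 0 0 0.45;0 0 0 0 0.45'; python3 - <<'E'
from h import *
P=cloud('top')
for v in (225,245,265):
    print(v,[(u,*np.round(P[v,u]).astype(int).tolist()) for u in list(range(328,342))+list(range(390,404))])
s=read_state(); print(np.round(s['eef_pos'],1),np.round(s['eef_rot'],4),np.round(s['joints'],2))
E
```

```text
clock: 1.02
eef_pos: [488.3, 385.7, 204.5]
eef_rot: [-3.141, -0.001, -3.084]
wrist_force: [-1.1, 0.7, -0.2]
finger_gap: 51.3
finger_force: 0.0
225 [(328, 603, 14, 2), (329, 604, 11, -2), (330, 603, 8, 2), (331, 603, 5, 1), (332, 603, 2, 2), (333, 604, -2, -1), (334, 605, -5, -10), (335, 601, -7, 14), (336, 569, -5, 208), (337, 569, -8, 210), (338, 571, -11, 194), (339, 572, -14, 191), (340, 573, -17, 185), (341, 572, -19, 188), (390, 573, -157, 174), (391, 572, -159, 180), (392, 571, -161, 184), (393, 568, -162, 201), (394, 567, -164, 206), (395, 567, -166, 210), (396, 577, -177, 148), (397, 577, -181, 144), (398, 576, -182, 155), (399, 575, -185, 158), (400, 576, -188, 154), (401, 579, -194, 135), (402, 579, -196, 136), (403, 577, -198, 146)]
245 [(328, 541, 15, 0), (329, 541, 12, -3), (330, 541, 9, -2), (331, 540, 6, 7), (332, 530, 4, 82), (333, 526, 2, 118), (334, 514, 1, 209), (335, 514, -1, 210), (336, 516, -4, 193), (337, 517, -8, 183), (338, 516, -10, 191), (339, 516, -13, 187), (340, 517, -16, 180), (341, 518, -19, 176), (390, 515, -154, 182), (391, 515, -157, 187), (392, 513
[... 258 characters left out ...]
2)]
265 [(328, 479, 16, -4), (329, 479, 13, 3), (330, 479, 10, -7), (331, 479, 7, 0), (332, 460, 8, 206), (333, 459, 5, 213), (334, 460, 2, 199), (335, 461, -1, 188), (336, 461, -4, 186), (337, 461, -6, 194), (338, 461, -9, 184), (339, 461, -12, 183), (340, 461, -15, 186), (341, 461, -18, 185), (390, 459, -152, 185), (391, 458, -153, 203), (392, 457, -155, 209), (393, 457, -157, 211), (394, 476, -188, -1), (395, 477, -191, -4), (396, 476, -193, 3), (397, 477, -197, -6), (398, 476, -199, 3), (399, 477, -204, -7), (400, 476, -207, -4), (401, 476, -209, -2), (402, 475, -211, 7), (403, 476, -215, -1)]
[488.3 385.7 204.5] [-3.1409e+00 -1.2000e-03 -3.0838e+00] [ 0.61  0.46  1.3  -0.    1.38 -1.02]
```

```bash
python3 -m handwheel '0 0 -0.8 0.04 0.45;0 0 -0.8 0 0.45;0 0 -0.8 0 0.45;0 0 -0.5 0 0.45;0 0 -0.3 0 0.45;0 0 0 0 0.45;0 0 0 0 1;0 0 0 0 1;0 0 0 0 1;0 0 0 0 1;0 0 0 0 1' 50; python3 -m handwheel '0 0 0.1 0 1;0 0 0.2 0 1;0 0 0.4 0 1;0 0 0.6 0 1;0 0 0.8 0 1;0 0 0.6 0 1;0 0 0 0 1'; python3 - <<'E'
from h import *
p,d=grab('scene'); q,_=grab('top')
a=cv2.resize(p[130:300,280:470],None,fx=2.1,fy=2.1); b=cv2.resize(q[190:310,180:310],None,fx=2.9,fy=2.9)
h=min(len(a),len(b)); c=np.hstack([a[:h],b[:h]]); print(c.shape); cv2.imwrite('pics/g1.png',c[:,:,::-1])
E
```

```text
clock: 1.93
eef_pos: [487.5, 387.0, 78.3]
eef_rot: [3.141, 0.001, -3.078]
wrist_force: [0.6, -3.6, 1.8]
finger_gap: 21.8
finger_force: 1.5
clock: 2.52
eef_pos: [488.6, 387.8, 191.8]
eef_rot: [3.137, 0.007, -3.078]
wrist_force: [1.1, 0.6, -1.7]
finger_gap: 17.4
finger_force: 50.0
(348, 776, 3)
```

View pics/g1.png

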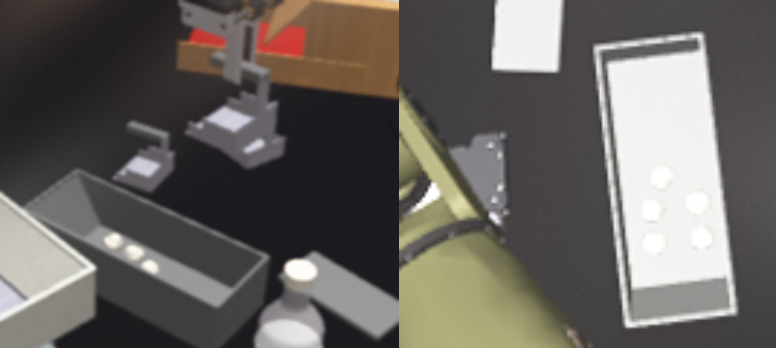

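The left half shows the scoop hanging level from the fingers at (235,120). The right half shows the lumps unmoved at (640–700,175–245).

```bash
python3 - <<'E'
from h import *
P=cloud('top'); Z=P[...,2]
m=np.zeros(Z.shape,bool); m[145:200,262:305]=1
for a,b in((40,100),(100,150),(150,200)):
    k=m&(Z>a)&(Z<b); q=P[k]; print(a,len(q),q[:,:2].min(0).round(),q[:,:2].max(0).round()) if k.any() else 0
P=cloud('scene');Z=P[...,2]; m=np.zeros(Z.shape,bool); m[250:335,395:436]=1
for a,b in((40,100),(100,150),(150,200)):
    k=m&(Z>a)&(Z<b); q=P[k]; print('s',a,len(q),np.median(q[:,:2],0).round(),q[:,:2].min(0).round(),q[:,:2].max(0).round()) if k.any() else 0
# scoop bottom in hand
m=np.zeros(Z.shape,bool); m[178:216,370:425]=1
k=m&(Z>80)&(Z<190)
print(np.percentile(Z[k],[0,2,5,50]).round(), read_state()['eef_pos'])
E
```

```text
40 107 [724. 110.] [760. 174.]
100 298 [726. 110.] [789. 175.]
150 120 [744. 129.] [775. 158.]
s 40 818 [766. 122.] [621. 106.] [796. 259.]
s 100 686 [773. 124.] [730. 108.] [794. 166.]
s 150 298 [765. 134.] [747. 125.] [778. 158.]
[112. 114. 114. 127.] [487.33043627 386.83963349 186.08700964]
```

```bash
python3 -m handwheel '0.375 -0.6 0 0.1 1;0.375 -0.6 0 0.1 1;0.375 -0.6 0 0.1 1;0.375 -0.6 0 0.1 1;0.375 -0.6 0 0.1 1;0.375 -0.6 0 0.07 1;0.375 -0.6 0 0 1;0.375 -0.57 0 0 1;0 0 0 0 1;0 0 0 0 1;0 0 0 0 1'; python3 - <<'E'
from h import *
s=read_state(); print(np.round(s['eef_pos'],1),np.degrees(s['eef_rot']).round(2),s['wrist_force'])
p,d=grab('scene'); P=cloud('scene',d); Z=P[...,2]
c=cv2.resize(p[150:310,270:480],None,fx=3.8,fy=3.8)[:,:,::-1]; cv2.imwrite('pics/b1.png',c)
E
```

```text
clock: 3.53
eef_pos: [606.5, 196.3, 184.1]
eef_rot: [-3.142, -0.002, -3.028]
wrist_force: [0.4, 0.2, -2.6]
finger_gap: 17.1
finger_force: 50.0
[606.5 196.3 184.1] [-1.8000e+02 -1.3000e-01 -1.7349e+02] [ 0.4057605   0.17790736 -2.57908239]
```

View pics/b1.png

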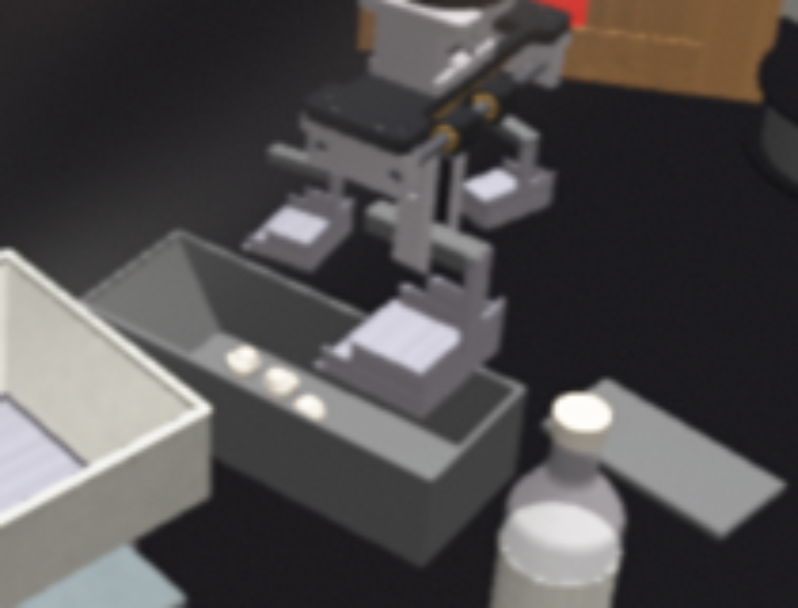

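The scoop hangs over the far end of the bin with its lip at crop (330,360), facing the lumps at (240–310,360–405). I'll check the clearance numerically.

```bash
python3 - <<'E'
from h import *
P=cloud('scene'); Z=P[...,2]
a=np.radians(6.5); R=np.array([[np.cos(a),np.sin(a)],[-np.sin(a),np.cos(a)]])
B=(P[...,:2]-[515,185.6])@R.T
k=(Z>95)&(Z<150)&(abs(B[...,0])<170)&(abs(B[...,1])<90)
q=np.c_[B[k],Z[k]]; print(len(q)); 
print('x',np.percentile(q[:,0],[0,1,99,100]).round(1),'y',np.percentile(q[:,1],[0,1,99,100]).round(1),'z',np.percentile(q[:,2],[0,1,5]).round(1))
f=q[(abs(q[:,1])<30)&(q[:,0]<105)&(q[:,2]<118)]; print(len(f),'floor slope',np.polyfit(f[:,0],f[:,2],1))
r=(Z>68)&(Z<85)&(abs(B[...,0])<170)&(abs(B[...,1])<70); q=B[r];print('rim',np.percentile(q,[0,1,99,100],axis=0).round(1).tolist())
E
```

```text
989
x [ 46.1  48.8 132.3 134.1] y [-48.9 -47.   44.5  45.6] z [103.2 104.7 106.2]
230 floor slope [3.94188786e-03 1.07427198e+02]
rim [[-147.0, -61.6], [-144.4, -60.6], [146.0, 54.1], [146.9, 56.0]]
```

```bash
python3 -m handwheel '0 0 -0.5 0 1;0 0 -0.6 0 1;0 0 -0.6 0 1;0 0 -0.4 0 1;0 0 -0.25 0 1;0 0 0 0 1;0 0 0 0 1';python3 -m handwheel '0 0 -0.1 0 1;0 0 0 0 1';
```

```text
clock: 4.17
eef_pos: [607.1, 196.6, 91.8]
eef_rot: [3.142, 0.0, -3.027]
wrist_force: [0.2, -0.0, -2.0]
finger_gap: 17.2
finger_force: 50.0
clock: 4.33
eef_pos: [607.5, 196.2, 88.0]
eef_rot: [3.141, 0.001, -3.028]
wrist_force: [0.4, 0.4, -2.8]
finger_gap: 17.3
finger_force: 50.0
```

```bash
python3 -m handwheel '0 0 -0.06 0 1;0 0 0 0 1';python3 -m handwheel '0 0 -0.04 0 1;0 0 0 0 1';python3 -m handwheel '0 0 -0.04 0 1;0 0 0 0 1'
```

```text
clock: 4.5
eef_pos: [607.3, 196.0, 85.2]
eef_rot: [3.142, 0.0, -3.028]
wrist_force: [-0.2, 0.6, -2.7]
finger_gap: 17.7
finger_force: 50.0
clock: 4.67
eef_pos: [607.2, 196.0, 83.3]
eef_rot: [3.142, -0.0, -3.028]
wrist_force: [-0.6, -0.2, -2.1]
finger_gap: 17.5
finger_force: 50.0
clock: 4.83
eef_pos: [607.7, 195.8, 83.0]
eef_rot: [-3.141, 0.001, -3.028]
wrist_force: [-2.7, -2.8, 6.5]
finger_gap: 17.4
finger_force: 50.0
```

```bash
python3 -m handwheel '-0.28 -0.032 0.02 0 1;-0.28 -0.032 0 0 1;-0.28 -0.032 0 0 1;-0.28 -0.032 0 0 1;-0.28 -0.032 0 0 1;-0.28 -0.032 0 0 1;-0.28 -0.032 0 0 1;-0.28 -0.032 0 0 1;-0.28 -0.032 0 0 1;-0.28 -0.032 0 0 1;-0.28 -0.032 0 0 1;-0.28 -0.032 0 0 1'; python3 - <<'E'
from h import *
p,d=grab('scene'); q,_=grab('top')
a=cv2.resize(p[170:290,280:420],None,fx=2.9,fy=2.9); b=cv2.resize(q[190:310,180:310],None,fx=2.9,fy=2.9)
c=np.hstack([a,b]); cv2.imwrite('pics/s1.png',c[:,:,::-1])
E
```

```text
clock: 5.83
eef_pos: [472.8, 180.7, 83.1]
eef_rot: [3.141, 0.001, -3.028]
wrist_force: [1.0, -0.3, -0.3]
finger_gap: 17.8
finger_force: 50.0
```

View pics/s1.png

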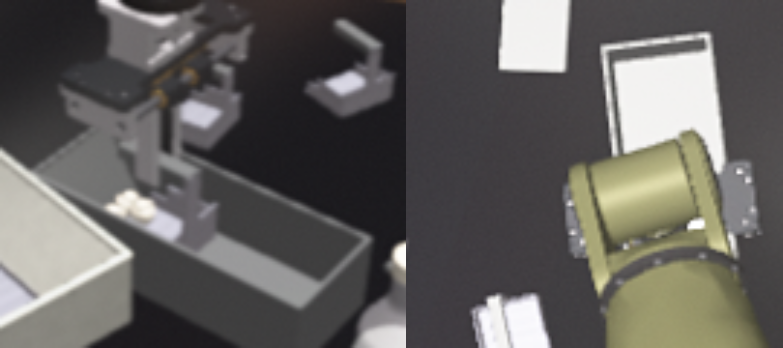

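The left half shows the lumps bunched at (135,205) on the scoop's front floor; the scoop is near the slope. Next I go up along the slope.

```bash
python3 -m handwheel '-0.15 -0.017 0 0 1;-0.14 -0.016 0 0 1;-0.1 -0.011 0.17 0 1;-0.1 -0.011 0.17 0 1;-0.1 -0.011 0.17 0 1;0 0 0 0 1'; python3 - <<'E'
from h import *
p,d=grab('scene')
c=cv2.resize(p[170:290,280:420],None,fx=5,fy=5); cv2.imwrite('pics/s2.png',c[:,:,::-1])
E
```

```text
clock: 6.43
eef_pos: [450.3, 178.3, 104.5]
eef_rot: [3.141, 0.004, -3.028]
wrist_force: [4.1, 1.0, -1.4]
finger_gap: 17.9
finger_force: 50.0
```

View pics/s2.png

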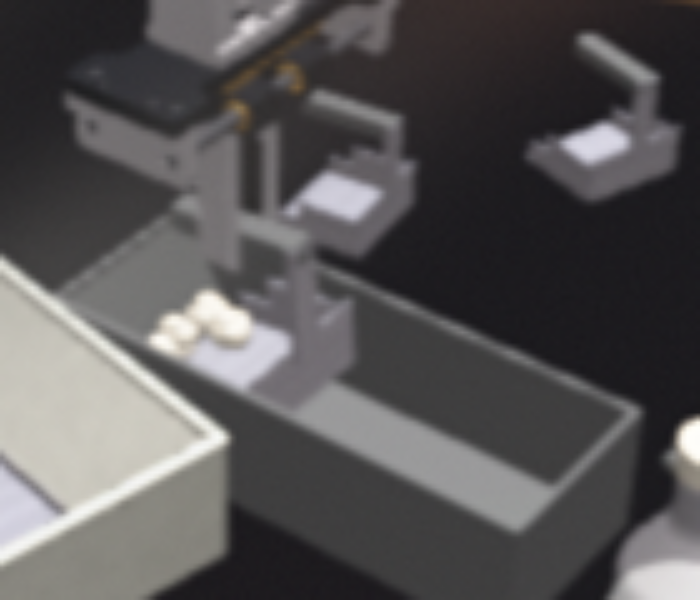

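The crop shows at least four lumps on the front of the scoop floor at (160–245,300–345). Next: a bit further up the slope, then a gentle run to +x with a hard stop inside the bin, to slide them to the back wall.

```bash
python3 -m handwheel '-0.08 -0.009 0.17 0 1;-0.09 -0.01 0.17 0 1;0 0 0 0 1;0.1 0.011 0 0 1;0.22 0.025 0 0 1;0.36 0.041 0 0 1;0.52 0.059 0 0 1;0.7 0.08 0 0 1;0.88 0.1 0 0 1;0 0 0 0 1;0 0 0 0 1'; python3 - <<'E'
from h import *
p,d=grab('scene')
c=cv2.resize(p[170:290,280:420],None,fx=5,fy=5); cv2.imwrite('pics/s3.png',c[:,:,::-1])
E
```

```text
clock: 7.4
eef_pos: [554.4, 189.6, 114.7]
eef_rot: [-3.141, -0.003, -3.029]
wrist_force: [-0.8, 0.7, -2.0]
finger_gap: 17.7
finger_force: 50.0
```

View pics/s3.png

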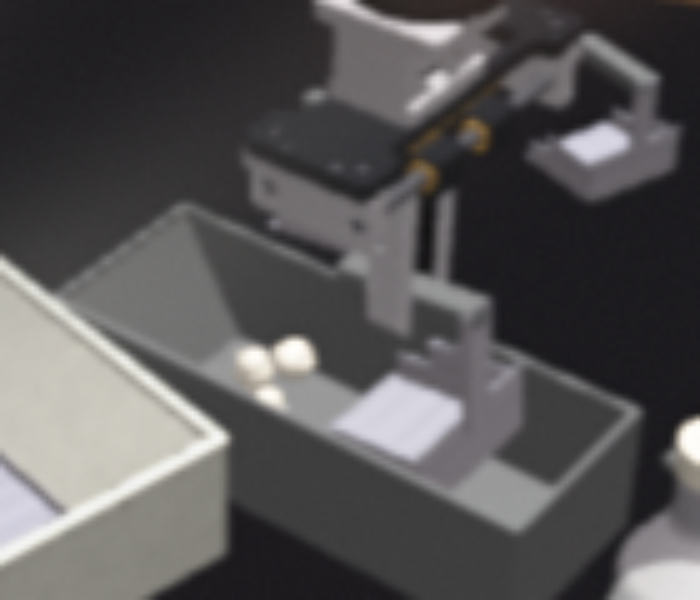

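The crop shows three lumps back in the bin near the slope at (255,360), (295,355) and (268,398), and the scoop empty. They rolled off under the acceleration. I'll go back to the far end and repeat with much gentler motion.

```bash
python3 -m handwheel '0.33 0.038 0 0 1;0.33 0.038 0 0 1;0.33 0.038 0 0 1;0.33 0.038 0 0 1;0 0 0 0 1'; python3 - <<'E'
from h import *
p,d=grab('scene'); q,e=grab('top'); print(read_state()['eef_pos'].round(1) if hasattr(read_state()['eef_pos'],'round') else read_state()['eef_pos'])
from scipy import ndimage
a=np.radians(6.5); R=np.array([[np.cos(a),np.sin(a)],[-np.sin(a),np.cos(a)]])
for n,p,d in(('scene',p,d),('top',q,e)):
    P=cloud(n,d); B=(P[...,:2]-[515,185.6])@R.T
    k=(p.min(2)>150)&(abs(B[...,0])<142)&(abs(B[...,1])<54)&(P[...,2]>8)&(P[...,2]<50)
    L,m=ndimage.label(k)
    for j in range(1,m+1):
        s=L==j
        if s.sum()>8: print(n,s.sum(),B[s].mean(0).round(),P[s][:,2].mean().round(),B[s].min(0).round(),B[s].max(0).round())
E
```

```text
clock: 7.87
eef_pos: [607.0, 195.9, 116.3]
eef_rot: [-3.142, -0.0, -3.028]
wrist_force: [-0.8, -1.0, -2.4]
finger_gap: 17.4
finger_force: 50.0
[605.6 195.9 116.2]
scene 97 [-58.  26.] 22.0 [-76.  -7.] [-42.  53.]
scene 266 [85. 16.] 39.0 [ 58. -12.] [111.  45.]
scene 43 [27. 11.] 22.0 [17.  4.] [36. 24.]
```

```bash
python3 -m handwheel '0 0 -0.3 0 1;0 0 -0.3 0 1;0 0 -0.22 0 1;0 0 0 0 1;0 0 0 0 1'; python3 -m handwheel '-0.3 -0.034 0 0 1;-0.3 -0.034 0 0 1;-0.3 -0.034 0 0 1;-0.3 -0.034 0 0 1;-0.3 -0.034 0 0 1;-0.3 -0.034 0 0 1;-0.3 -0.034 0 0 1;-0.3 -0.034 0 0 1;-0.3 -0.034 0 0 1;-0.3 -0.034 0 0 1;-0.25 -0.028 0 0 1;-0.2 -0.023 0 0 1'; python3 -m handwheel '-0.1 -0.011 0 0 1;-0.1 -0.011 0 0 1;-0.06 -0.007 0 0 1;0 0 0 0 1'
```

```text
clock: 8.38
eef_pos: [606.8, 196.2, 84.0]
eef_rot: [3.141, 0.002, -3.028]
wrist_force: [1.9, 1.0, 4.7]
finger_gap: 17.8
finger_force: 50.0
clock: 9.38
eef_pos: [468.8, 180.5, 84.4]
eef_rot: [3.141, 0.004, -3.028]
wrist_force: [4.5, 0.2, 5.7]
finger_gap: 17.8
finger_force: 50.0
clock: 9.72
eef_pos: [458.6, 179.4, 84.4]
eef_rot: [3.141, 0.004, -3.028]
wrist_force: [3.1, 0.5, 6.5]
finger_gap: 17.5
finger_force: 50.0
```

```bash
python3 -m handwheel '-0.03 -0.004 0.06 0 1;-0.05 -0.006 0.09 0 1;-0.05 -0.006 0.09 0 1;-0.05 -0.006 0.09 0 1;-0.05 -0.006 0.09 0 1;-0.05 -0.006 0.09 0 1;-0.05 -0.006 0.09 0 1;-0.03 -0.004 0.06 0 1;0 0 0 0 1;0 0 0 0 1'; python3 -m handwheel '0.01 0.001 0.01 0 1;0.03 0.003 0.02 0 1;0.05 0.006 0.03 0 1;0.07 0.008 0.03 0 1;0.09 0.01 0.03 0 1;0.11 0.012 0 0 1;0.12 0.014 0 0 1;0.12 0.014 0 0 1;0.1 0.01 0 0 1;0.05 0.006 0 0 1;0 0 0 0 1';python3 - <<'E'
from h import *
p,d=grab('scene')
c=cv2.resize(p[170:290,280:420],None,fx=5,fy=5); cv2.imwrite('pics/s4.png',c[:,:,::-1])
from scipy import ndimage
a=np.radians(6.5); R=np.array([[np.cos(a),np.sin(a)],[-np.sin(a),np.cos(a)]])
P=cloud('scene',d); B=(P[...,:2]-[515,185.6])@R.T
e=np.array(read_state()['eef_pos']); print('scoop centre bin',R@(e[:2]-[515,185.6])-[5,0])
for h0,h1 in((8,32),(37,75)):
    k=(p.min(2)>150)&(abs(B[...,0])<142)&(abs(B[...,1])<54)&(P[...,2]>h0)&(P[...,2]<h1)&(p[...,0]>p[...,2].astype(int)+8)
    L,m=ndimage.label(k)
    for j in range(1,m+1):
        s=L==j
        if s.sum()>6: print(h0,s.sum(),B[s].mean(0).round(),P[s][:,2].mean().round(),B[s].min(0).round(),B[s].max(0).round())
E
```

```text
clock: 10.55
eef_pos: [443.7, 177.4, 110.4]
eef_rot: [3.142, 0.0, -3.028]
wrist_force: [-0.6, 0.8, -2.9]
finger_gap: 17.9
finger_force: 50.0
clock: 11.47
eef_pos: [474.0, 180.7, 114.9]
eef_rot: [-3.142, -0.0, -3.028]
wrist_force: [0.1, -0.8, -2.6]
finger_gap: 17.5
finger_force: 50.0
scoop centre bin [-46.54268084  -0.1612313 ]
8 113 [-71.  25.] 21.0 [-104.   -6.] [-51.  52.]
```

View pics/s4.png

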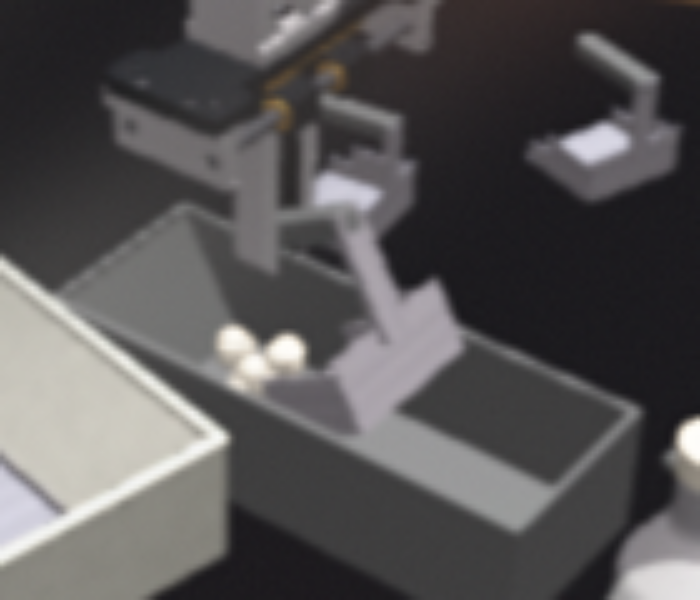

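The crop shows the scoop pitched nose-down in the grip (upright leaning, lip at crop (290,385)) and all the lumps still in the bin at (235–290,340–385). The slope pushed the lip and turned it. I can use that: pushing the back wall on the bin's far wall levels the scoop (lip up), and pushing the lip on a wall tips it.

```bash
python3 -m handwheel '0.4 0.046 0 0 1;0.4 0.046 0 0 1;0.4 0.046 -0.1 0 1;0.4 0.046 -0.2 0 1;0.4 0.046 -0.2 0 1;0 0 0 0 1' 60; python3 -m handwheel '0.25 0.028 0 0 1;0.25 0.028 0 0 1;0.25 0.028 0 0 1;0.25 0.028 0 0 1;0 0 0 0 1';python3 -m handwheel '0.2 0.023 0 0 1;0.1 0.012 0 0 1;0 0 0 0 1'; cat > tilt.py <<'E'
from h import *
# handle bar/upright pitch and scoop floor tilt from scene cloud, in bin frame about grip
p,d=grab('scene'); P=cloud('scene',d); s=read_state(); e=np.array(s['eef_pos']); a=s['eef_rot'][2]-np.pi
R=np.array([[np.cos(a),np.sin(a)],[-np.sin(a),np.cos(a)]]); B=(P[...,:2]-e[:2])@R.T; Z=P[...,2]-e[2]-19
k=(abs(B[...,1])<40)&(abs(B[...,0])<110)&(Z<-50)&(Z>-115)&(p[...,2]>p[...,0].astype(int)+6)&(p.min(2)>120)
q=np.c_[B[k],Z[k]]; print('bright floor pts',len(q))
if len(q)>20: f=np.polyfit(q[:,0],q[:,2],1); print('floor tilt deg (+ = lip down)',np.degrees(np.arctan(f[0])).round(1), 'x',q[:,0].min().round(),q[:,0].max().round(),'z',q[:,2].mean().round())
k=(abs(B[...,1])<8)&(abs(B[...,0])<60)&(Z<25)&(Z>-25)&(abs(B[...,0])>14); q=np.c_[B[k],Z[k]]
b=cv2.resize(p[170:290,280:420],None,fx=5,fy=5)[:,:,::-1]; import sys; cv2.imwrite('pics/'+sys.argv[1],b)
E
python3 tilt.py t1.png
```

```text
clock: 12.02
eef_pos: [554.7, 189.8, 93.4]
eef_rot: [-3.141, -0.001, -3.028]
wrist_force: [-0.3, 0.0, -3.0]
finger_gap: 17.2
finger_force: 60.0
clock: 12.43
eef_pos: [593.1, 194.5, 94.9]
eef_rot: [-3.142, -0.003, -3.028]
wrist_force: [-3.7, -1.3, -3.6]
finger_gap: 17.4
finger_force: 60.0
clock: 12.68
eef_pos: [604.2, 195.8, 94.8]
eef_rot: [-3.141, -0.004, -3.028]
wrist_force: [-7.2, -0.1, -1.9]
finger_gap: 17.9
finger_force: 60.0
bright floor pts 157
floor tilt deg (+ = lip down) 8.9 x -25.0 21.0 z -91.0
```

```bash
python3 -m handwheel '0.15 0.017 0 0 1;0.08 0.009 0 0 1;0 0 0 0 1';python3 tilt.py t2.png
```

```text
clock: 12.98
eef_pos: [613.1, 196.9, 95.0]
eef_rot: [-3.141, -0.005, -3.028]
wrist_force: [-11.2, -0.6, 2.2]
finger_gap: 17.6
finger_force: 60.0
bright floor pts 238
floor tilt deg (+ = lip down) 4.6 x -41.0 33.0 z -90.0
```

```bash
python3 -m handwheel '0.12 0.014 0 0 1;0 0 0 0 1';python3 tilt.py t2.png;python3 -m handwheel '-0.2 -0.023 0 0 1;-0.2 -0.023 0 0 1;0 0 -0.15 0 1;0 0 -0.1 0 1;0 0 0 0 1';python3 tilt.py t3.png
```

```text
clock: 13.2
eef_pos: [617.7, 197.5, 95.0]
eef_rot: [-3.141, -0.005, -3.028]
wrist_force: [-13.3, -1.5, 3.4]
finger_gap: 17.6
finger_force: 60.0
bright floor pts 265
floor tilt deg (+ = lip down) -0.8 x -47.0 10.0 z -89.0
clock: 13.67
eef_pos: [603.3, 195.5, 83.9]
eef_rot: [-3.141, -0.001, -3.028]
wrist_force: [-0.8, 0.7, -3.0]
finger_gap: 17.3
finger_force: 60.0
bright floor pts 193
floor tilt deg (+ = lip down) 14.5 x -46.0 34.0 z -88.0
```

```bash
cat > prof.py <<'E'
from h import *
import sys
def prof(img=True):
    p,d=grab('scene'); P=cloud('scene',d); s=read_state(); e=np.array(s['eef_pos']); a=s['eef_rot'][2]-np.pi
    R=np.array([[np.cos(a),np.sin(a)],[-np.sin(a),np.cos(a)]]); B=(P[...,:2]-e[:2])@R.T; Z=P[...,2]-e[2]-19
    for nm,ya,yb in(('mid',-25,30),('right wall',-55,-35)):
        print(nm)
        for x in range(-60,65,10):
            k=(B[...,1]>ya)&(B[...,1]<yb)&(abs(B[...,0]-x)<5)&(Z<-20)&(Z>-125)
            if k.sum()>2: print(x,k.sum(),np.percentile(Z[k],[5,50,95]).round(),np.median(p[k],0).astype(int))
prof()
E
python3 prof.py
```

```text
mid
-60 17 [-101.  -98.  -96.] [153 153 154]
-50 7 [-100.  -99.  -91.] [159 160 162]
-40 24 [-93. -90. -87.] [211 209 222]
-30 25 [-92. -90. -88.] [211 210 222]
-20 22 [-92. -90. -88.] [215 213 226]
-10 27 [-92. -90. -87.] [211 209 223]
0 23 [-91. -90. -87.] [213 212 224]
10 17 [-91. -89. -87.] [212 211 224]
30 30 [-61. -53. -28.] [131 129 136]
40 53 [-52. -36. -22.] [104 100 105]
50 60 [-96. -40. -28.] [72 71 72]
60 261 [-105.  -77.  -32.] [66 66 66]
right wall
-60 4 [-97. -54. -30.] [99 99 99]
-50 4 [-49. -30. -28.] [142 142 142]
-40 3 [-88. -85. -37.] [64 63 63]
-20 3 [-99. -41. -29.] [62 62 63]
-10 3 [-102.  -59.  -33.] [63 63 63]
10 6 [-65. -31. -29.] [150 150 154]
20 5 [-85. -31. -30.] [126 125 128]
30 7 [-63. -37. -30.] [68 68 68]
40 6 [-103.  -64.  -30.] [63 62 63]
50 25 [-102.  -35.  -28.] [88 88 89]
60 106 [-104.  -75.  -32.] [66 65 66]
```

```bash
python3 -m handwheel '0 0 -0.1 0 1;0 0 0 0 1';python3 -m handwheel '0 0 -0.04 0 1;0 0 0 0 1;0 0 0 0 1';python3 -m handwheel '0 0 -0.03 0 1;0 0 0 0 1;0 0 0 0 1'
```

```text
clock: 13.93
eef_pos: [603.6, 195.5, 80.3]
eef_rot: [-3.141, -0.001, -3.028]
wrist_force: [-0.9, -0.7, -2.9]
finger_gap: 17.4
finger_force: 60.0
clock: 14.18
eef_pos: [603.7, 195.6, 79.4]
eef_rot: [3.142, -0.0, -3.028]
wrist_force: [0.3, 0.2, -1.4]
finger_gap: 17.5
finger_force: 60.0
clock: 14.43
eef_pos: [603.7, 195.6, 78.2]
eef_rot: [-3.142, -0.0, -3.028]
wrist_force: [0.3, -0.3, -1.2]
finger_gap: 17.4
finger_force: 60.0
```

```bash
python3 -m handwheel '-0.15 -0.017 0.01 0 1;-0.3 -0.034 0 0 1;-0.3 -0.034 0 0 1;-0.3 -0.034 0 0 1;-0.3 -0.034 0 0 1;-0.3 -0.034 0 0 1;-0.3 -0.034 0 0 1;-0.3 -0.034 0 0 1;-0.3 -0.034 0 0 1;-0.3 -0.034 0 0 1;-0.2 -0.023 0 0 1;-0.15 -0.017 0 0 1'; python3 -m handwheel '-0.1 -0.011 0 0 1;-0.1 -0.011 0 0 1;-0.05 -0.006 0 0 1;0 0 0 0 1'
cat > lumps.py <<'E'
from h import *
from scipy import ndimage
p,d=grab('scene'); P=cloud('scene',d); s=read_state(); e=np.array(s['eef_pos']); a=s['eef_rot'][2]-np.pi
R=np.array([[np.cos(a),np.sin(a)],[-np.sin(a),np.cos(a)]]); B=(P[...,:2]-e[:2])@R.T; Z=P[...,2]-e[2]-19
pi=p.astype(int)
k=(pi[...,0]>pi[...,2]+6)&(pi.min(2)>120)&(abs(B[...,0])<200)&(abs(B[...,1])<60)&(Z<-30)
k[:,:270]=0
L,m=ndimage.label(k); print('frame: grip; lip at x=-45, scoop floor z~-92; warm-white blobs')
for j in range(1,m+1):
    s=L==j
    if s.sum()>5: print(s.sum(),B[s].mean(0).round(),'z',np.percentile(Z[s],[5,50,95]).round(),'min',B[s].min(0).round(),'max',B[s].max(0).round(), 'px',np.argwhere(s).mean(0).round())
E
python3 lumps.py; python3 prof.py
```

```text
clock: 15.43
eef_pos: [474.9, 181.0, 78.9]
eef_rot: [3.142, 0.0, -3.028]
wrist_force: [-0.4, -0.2, -1.6]
finger_gap: 17.7
finger_force: 60.0
clock: 15.77
eef_pos: [467.1, 180.1, 79.6]
eef_rot: [3.141, 0.004, -3.028]
wrist_force: [5.2, -0.2, -1.3]
finger_gap: 17.6
finger_force: 60.0
frame: grip; lip at x=-45, scoop floor z~-92; warm-white blobs
119 [-42.  21.] z [-85. -76. -70.] min [-63.  -6.] max [-18.  52.] px [239. 324.]
mid
-60 24 [-86. -79. -74.] [121 120 119]
-50 28 [-82. -74. -69.] [231 224 210]
-40 27 [-92. -76. -71.] [231 227 216]
-30 21 [-92. -74. -70.] [239 234 228]
-20 25 [-92. -88. -72.] [213 211 222]
-10 15 [-92. -90. -88.] [211 210 222]
0 13 [-91. -90. -88.] [212 211 222]
30 6 [-73. -60. -50.] [122 118 125]
40 165 [-94. -56. -24.] [111 106 111]
50 13 [-96. -94. -92.] [154 154 154]
60 16 [-96. -94. -92.] [153 153 154]
right wall
-40 3 [-26. -25. -23.] [132 133 132]
-20 3 [-36. -32. -24.] [75 75 75]
10 3 [-29. -25. -23.] [192 187 179]
30 3 [-68. -25. -24.] [147 146 150]
50 3 [-47. -26. -24.] [152 151 155]
```

```bash
python3 -m handwheel '-0.02 -0.002 0.06 0 1;-0.05 -0.006 0.09 0 1;-0.05 -0.006 0.09 0 1;-0.05 -0.006 0.09 0 1;-0.05 -0.006 0.09 0 1;-0.03 -0.003 0.06 0 1;0 0 0 0 1;0 0 0 0 1'; python3 lumps.py; python3 prof.py | head -12
```

```text
clock: 16.53
eef_pos: [455.5, 178.8, 97.8]
eef_rot: [-3.142, -0.0, -3.028]
wrist_force: [1.3, 0.7, -3.0]
finger_gap: 17.7
finger_force: 60.0
frame: grip; lip at x=-45, scoop floor z~-92; warm-white blobs
201 [-40.   8.] z [-85. -75. -69.] min [-64. -56.] max [-6. 52.] px [234. 318.]
mid
-60 46 [-81. -76. -69.] [121 121 118]
-50 41 [-81. -73. -69.] [239 235 225]
-40 54 [-90. -74. -71.] [238 233 225]
-30 42 [-91. -77. -68.] [223 215 218]
-20 50 [-92. -88. -74.] [211 209 218]
-10 30 [-92. -89. -86.] [212 211 221]
0 27 [-92. -89. -87.] [212 211 222]
10 3 [-87. -86. -85.] [212 210 222]
20 6 [-114. -112. -111.] [139 138 140]
30 38 [-113.  -70.  -50.] [134 130 138]
40 182 [-110.  -61.  -26.] [108 104 109]
```

```bash
python3 -m handwheel '-0.04 -0.005 0.02 0 1;-0.04 -0.005 0.02 0 1;0 0 0 0 1';python3 -m handwheel '-0.04 -0.005 0.02 0 1;-0.04 -0.005 0.02 0 1;0 0 0 0 1'; python3 lumps.py; python3 prof.py | head -12
```

```text
clock: 16.88
eef_pos: [451.9, 178.3, 99.3]
eef_rot: [-3.141, -0.001, -3.028]
wrist_force: [0.6, -0.6, -2.0]
finger_gap: 17.3
finger_force: 60.0
clock: 17.13
eef_pos: [448.9, 178.0, 101.1]
eef_rot: [-3.142, -0.0, -3.028]
wrist_force: [0.6, -0.5, -2.2]
finger_gap: 17.1
finger_force: 60.0
frame: grip; lip at x=-45, scoop floor z~-92; warm-white blobs
210 [-37.   5.] z [-83. -74. -67.] min [-61. -57.] max [-5. 51.] px [233. 317.]
mid
-60 85 [-79. -72. -63.] [116 116 115]
-50 29 [-76. -72. -68.] [224 216 202]
-40 68 [-87. -73. -68.] [239 234 227]
-30 50 [-91. -77. -69.] [213 208 197]
-20 57 [-92. -84. -72.] [211 208 213]
-10 37 [-94. -89. -81.] [212 210 221]
0 29 [-92. -89. -87.] [211 210 221]
20 11 [-117. -115. -113.] [143 142 144]
30 47 [-117.  -77.  -50.] [113 110 114]
40 173 [-115.  -61.  -26.] [108 104 109]
50 15 [-118. -115. -112.] [154 153 154]
```

```bash
python3 -m handwheel '-0.05 -0.006 0.02 0 1;-0.05 -0.005 0.02 0 1;0 0 0 0 1'; python3 lumps.py; python3 -m handwheel '0.01 0.001 0.02 0 1;0.02 0.002 0.02 0 1;0.03 0.004 0.01 0 1;0.04 0.005 0 0 1;0.05 0.006 0 0 1;0.05 0.006 0 0 1;0.05 0.006 0 0 1;0.05 0.006 0 0 1;0.04 0.005 0 0 1;0.03 0.004 0 0 1;0.02 0.003 0 0 1;0 0 0 0 1'; python3 lumps.py;  python3 prof.py | head -12
```

```text
clock: 17.48
eef_pos: [445.3, 177.6, 103.0]
eef_rot: [3.141, 0.001, -3.028]
wrist_force: [1.6, 0.7, -2.6]
finger_gap: 17.4
finger_force: 60.0
frame: grip; lip at x=-45, scoop floor z~-92; warm-white blobs
217 [-35.   4.] z [-83. -74. -67.] min [-58. -56.] max [-9. 51.] px [232. 316.]
clock: 18.53
eef_pos: [461.0, 179.5, 104.6]
eef_rot: [-3.142, 0.0, -3.028]
wrist_force: [0.7, 0.7, -3.8]
finger_gap: 17.4
finger_force: 60.0
frame: grip; lip at x=-45, scoop floor z~-92; warm-white blobs
199 [-43.   9.] z [-92. -81. -70.] min [-68. -57.] max [-11.  54.] px [234. 319.]
mid
-60 18 [-93. -82. -78.] [185 180 172]
-50 47 [-91. -81. -76.] [240 235 226]
-40 28 [-93. -87. -80.] [207 202 196]
-30 23 [-91. -78. -69.] [211 206 209]
-20 58 [-91. -80. -70.] [212 209 213]
-10 40 [-93. -89. -77.] [212 210 221]
0 31 [-92. -89. -88.] [213 212 223]
20 13 [-121. -119. -118.] [150 150 152]
30 35 [-120.  -75.  -51.] [132 128 136]
40 192 [-117.  -64.  -25.] [108 104 109]
50 14 [-121. -119. -116.] [154 154 154]
```

```bash
python3 -m handwheel '0.02 0.002 0 0 1;0.04 0.005 0 0 1;0.06 0.007 0 0 1;0.08 0.009 0 0 1;0.1 0.011 0 0 1;0.11 0.012 0 0 1;0.1 0.011 0 0 1;0.08 0.009 0 0 1;0.06 0.007 0 0 1;0.04 0.005 0 0 1;0.02 0.002 0 0 1;0 0 0 0 1'; python3 -m handwheel '-0.3 -0.034 0 0 1;-0.25 -0.028 0 0 1;-0.18 -0.02 0 0 1;-0.12 -0.014 0 0 1;-0.07 -0.008 0 0 1;-0.03 -0.003 0 0 1;0 0 0 0 1;0 0 0 0 1'; cat > grid.py <<'E'
from h import *
p,d=grab('scene'); P=cloud('scene',d); s=read_state(); e=np.array(s['eef_pos']); a=s['eef_rot'][2]-np.pi
R=np.array([[np.cos(a),np.sin(a)],[-np.sin(a),np.cos(a)]]); B=(P[...,:2]-e[:2])@R.T; Z=P[...,2]-e[2]-19
pi=p.astype(int); k=(pi[...,0]>pi[...,2]+4)&(pi.min(2)>110)&(Z>-125)&(Z<-55)&(abs(B[...,0])<150)&(abs(B[...,1])<60); k[:,:262]=0
print('     y:',*range(-50,60,10))
for x in range(40,-100,-8):
    r=[]
    for y in range(-50,60,10):
        m=k&(abs(B[...,0]-x)<4)&(abs(B[...,1]-y)<5); r.append('%4d'%np.median(Z[m]) if m.sum()>1 else '   .')
    print('%4d'%x,' '.join(r))
E
python3 grid.py
```

```text
clock: 19.63
eef_pos: [489.3, 182.7, 104.6]
eef_rot: [-3.142, -0.0, -3.028]
wrist_force: [-1.1, -0.4, -3.5]
finger_gap: 17.1
finger_force: 60.0
clock: 20.3
eef_pos: [451.5, 178.4, 104.7]
eef_rot: [3.142, 0.0, -3.028]
wrist_force: [0.5, -0.6, -2.8]
finger_gap: 17.5
finger_force: 60.0
     y: -50 -40 -30 -20 -10 0 10 20 30 40 50
  40    .    .    .    .    .    .    .    .    .    .    .
  32    .    .    .    .    .    .    .    .    .    .    .
  24    .    .    .    .    .    .    .    .    .    .    .
  16    .    .    .    .    .    .    .    .    .    .    .
   8    .    .    .    .    .    .    .    .    .    .    .
   0    .    .    .    .    .    .    .    .    .    .    .
  -8    .    .    .    .    .    .    .    .    .    .    .
 -16    .    .    .    .  -77  -76    .    .    .    .    .
 -24    .    .    .    .  -74  -71    .    .    .    .    .
 -32    .    .    .    .    .  -73    .    .    .    .    .
 -40    .    .    .    .    .    .    .    .    .    .    .
 -48    .    .    .    .    .    .    .    .    .    .    .
 -56    .    .    .    .    .    .    .  -96    .  -98    .
 -64    .    .    .    .    .    .    .    .    .    .    .
 -72    .    .    .    .    .    .    .    .    .    .    .
 -80    .    .    .    .    .    .    .    .    .    .    .
 -88    .    .    .    .    .    .    .    .    .    .    .
 -96    .    .    .    .    .    .    .    .    .    .    .
```

```bash
python3 -m handwheel '0.05 0.006 0 0 1;0.1 0.011 0 0 1;0.16 0.018 0 0 1;0.22 0.025 0 0 1;0.28 0.032 0 0 1;0.34 0.039 0 0 1;0.4 0.045 0 0 1;0.4 0.045 0 0 1;0.4 0.045 0 0 1;0.4 0.045 0 0 1;0.4 0.045 0 0 1;0.3 0.034 0 0 1'; python3 -m handwheel '0.2 0.023 0 0 1;0.1 0.012 0 0 1;0 0 -0.15 0 1;0 0 -0.3 0 1;0 0 -0.14 0 1;0 0 0 0 1;0 0 0 0 1'; python3 grid.py; python3 prof.py|head -9
```

```text
clock: 21.35
eef_pos: [591.0, 194.0, 104.2]
eef_rot: [-3.142, 0.0, -3.028]
wrist_force: [0.4, 0.3, -1.2]
finger_gap: 17.7
finger_force: 60.0
clock: 21.93
eef_pos: [600.8, 195.3, 80.5]
eef_rot: [-3.141, -0.001, -3.028]
wrist_force: [0.9, 0.1, -2.5]
finger_gap: 17.5
finger_force: 60.0
     y: -50 -40 -30 -20 -10 0 10 20 30 40 50
  40    .    .    .    .    .    .    .    .    .    .    .
  32    .    .    .    .    .    .    .    .    .    .    .
  24    .    .    .    .    .    .    .    .    .    .    .
  16    .    .    .    .    .    .    .    .    .    .    .
   8    .    .    .    .    .    .    .    .    .    .    .
   0    .    .    .    .    .    .    .    .    .    .    .
  -8    .    .    .    .    .    .    .    .    .    .    .
 -16    .    .    .    .    .  -75  -76    .    .    .    .
 -24    .    .    .    .  -71  -71    .  -90    .    .    .
 -32    .    .    .    .    .  -71    .    .    .    .    .
 -40    .    .    .    .    .    .    .    .    .    .    .
 -48    .    .    .    .    .    .    .  -96    .    .    .
 -56    .    .    .    .    .    .    .    .    .    .    .
 -64    .    .    .    .    .    .    .    .    .    .    .
 -72    .    .    .    .    .    .    .    .    .    .    .
 -80    .    .    .    .    .    .    .    .    .    .    .
 -88    .    .    .    .    .    .    .    .    .    .    .
 -96    .    .    .    .    .    .    .    .    .    .    .
mid
-60 16 [-98. -96. -93.] [154 154 154]
-50 10 [-99. -96. -93.] [161 160 159]
-40 4 [-92. -91. -82.] [220 216 220]
-30 15 [-92. -74. -71.] [228 225 225]
-20 34 [-92. -76. -68.] [232 227 227]
-10 26 [-92. -89. -75.] [210 209 221]
0 23 [-91. -90. -88.] [212 210 222]
10 13 [-92. -90. -88.] [212 211 222]
```

```bash
python3 -m handwheel '0 0 -0.03 0 1;-0.7 -0.08 0 0 1;-0.5 -0.057 0 0 1;-0.35 -0.04 0 0 1;-0.25 -0.028 0 0 1;-0.25 -0.028 0 0 1;-0.25 -0.028 0 0 1;-0.25 -0.028 0 0 1;-0.25 -0.028 0 0 1;-0.2 -0.023 0 0 1;-0.2 -0.023 0 0 1;-0.15 -0.017 0 0 1';python3 -m handwheel '-0.05 -0.006 0 0 1;-0.04 -0.005 0.04 0 1;-0.05 -0.006 0.07 0 1;-0.05 -0.006 0.07 0 1;-0.05 -0.006 0.07 0 1;0 0 0 0 1;0 0 0 0 1'; python3 grid.py; python3 prof.py|head -9
```

```text
clock: 23.03
eef_pos: [467.1, 180.2, 80.2]
eef_rot: [3.141, 0.002, -3.028]
wrist_force: [8.2, -0.2, -0.3]
finger_gap: 17.5
finger_force: 60.1
clock: 23.62
eef_pos: [458.6, 179.2, 90.5]
eef_rot: [3.141, 0.003, -3.028]
wrist_force: [5.1, -0.0, -1.0]
finger_gap: 17.4
finger_force: 60.0
     y: -50 -40 -30 -20 -10 0 10 20 30 40 50
  40    .    .    .    .    .    .    .    .    .    .    .
  32    .    .    .    .    .    .    .    .    .    .    .
  24    .    .    .    .    .    .    .    .    .    .    .
  16    .    .    .    .    .    .    .    .    .    .    .
   8    .    .    .    .    .    .    .    .    .    .    .
   0    .    .    .    .    .    .    .    .    .    .    .
  -8    .    .    .    .  -78  -76  -77    .    .    .    .
 -16    .    .    .    .  -74  -71    .    .    .    .    .
 -24    .    .    .    .  -74  -69    .    .    .    .    .
 -32    .    .    .    .    .  -79  -79    .  -78  -79    .
 -40    .    .    .    .  -73  -79  -74  -79  -80  -74    .
 -48    .    .    .  -70    .  -78  -72    .  -75  -99  -79
 -56    .    .    .    .  -74  -82  -80  -79  -85  -82  -81
 -64    .    .    .    .    .    .  -83    .    .    .    .
 -72    .    .    .    .    .    .    .    .    .    .    .
 -80    .    .    .    .    .    .    .    .    .    .    .
 -88    .    .    .    .    .    .    .    .    .    .    .
 -96    .    .    .    .    .    .    .    .    .    .    .
mid
-60 56 [-84. -77. -68.] [115 115 114]
-50 25 [-85. -76. -71.] [210 203 191]
-40 55 [-92. -78. -71.] [231 225 213]
-30 12 [-91. -81. -75.] [213 207 198]
-20 21 [-92. -74. -69.] [228 224 221]
-10 49 [-92. -80. -71.] [215 213 222]
0 25 [-91. -89. -84.] [211 210 221]
10 3 [-89. -88. -87.] [201 199 209]
```

```bash
python3 -m handwheel '-0.03 -0.003 0.07 0 1;-0.04 -0.005 0.07 0 1;-0.04 -0.005 0.07 0 1;-0.04 -0.005 0.07 0 1;-0.04 -0.005 0.07 0 1;-0.04 -0.005 0.07 0 1;0 0 0 0 1'; python3 -m handwheel '-0.05 -0.006 0 0 1;-0.05 -0.006 0 0 1;0 0 0 0 1;0 0 0 0 1'; python3 grid.py|sed -n '7,15p'; python3 prof.py|head -11
```

```text
clock: 24.3
eef_pos: [448.3, 177.9, 107.2]
eef_rot: [3.141, 0.0, -3.028]
wrist_force: [-0.2, 0.1, -3.0]
finger_gap: 17.4
finger_force: 60.0
clock: 24.63
eef_pos: [444.3, 177.4, 106.5]
eef_rot: [-3.142, -0.0, -3.028]
wrist_force: [0.4, -0.3, -3.1]
finger_gap: 17.5
finger_force: 60.0
   0    .    .    .    .    .    .    .    .    .    .    .
  -8    .    .    .    .  -74  -76    .    .    .    .    .
 -16    .    .    .    .  -73  -68    .    .    .    .    .
 -24    .    .    .    .  -74  -72  -73    .    .    .    .
 -32    .    .  -68  -75  -73  -76  -69  -76  -76  -80    .
 -40    .    .  -69  -72  -69  -73  -68  -72  -69  -75    .
 -48    .    .    .  -72  -70    .  -76  -77  -74    .  -79
 -56    .    .    .  -77  -79    .  -81  -79  -78  -77  -79
 -64    .    .    .    .    .    .    .    .    .    .    .
mid
-60 113 [-80. -70. -60.] [118 117 116]
-50 24 [-83. -75. -71.] [176 171 162]
-40 47 [-92. -72. -68.] [236 231 224]
-30 71 [-91. -76. -69.] [221 214 203]
-20 27 [-92. -78. -69.] [212 209 211]
-10 61 [-92. -82. -70.] [213 210 215]
0 32 [-92. -89. -78.] [211 209 220]
20 14 [-123. -121. -119.] [153 153 154]
30 19 [-124. -119.  -23.] [153 153 154]
40 218 [-121.  -65.  -26.] [110 105 110]
```

```bash
python3 -m handwheel '-0.05 -0.006 0 0 1;0 0 0 0 1;0 0 0 0 1'; python3 -m handwheel '-0.05 -0.006 0 0 1;0 0 0 0 1;0 0 0 0 1'; python3 -m handwheel '-0.05 -0.006 0 0 1;0 0 0 0 1;0 0 0 0 1'; python3 grid.py|sed -n '7,15p'
```

```text
clock: 24.98
eef_pos: [442.3, 177.2, 106.6]
eef_rot: [-3.142, -0.0, -3.028]
wrist_force: [0.7, 0.0, -2.7]
finger_gap: 17.4
finger_force: 60.0
clock: 25.23
eef_pos: [440.3, 177.0, 106.6]
eef_rot: [-3.142, -0.0, -3.028]
wrist_force: [0.5, -0.4, -2.9]
finger_gap: 17.5
finger_force: 60.0
clock: 25.48
eef_pos: [438.6, 176.7, 106.8]
eef_rot: [3.142, 0.0, -3.028]
wrist_force: [1.2, 0.6, -2.4]
finger_gap: 17.6
finger_force: 60.0
   0    .    .    .    .  -78  -78    .    .    .    .    .
  -8    .    .    .  -77  -71  -70  -89    .    .    .    .
 -16    .    .    .    .  -70  -69  -73  -79    .    .    .
 -24    .    .    .  -72  -77  -74  -69  -82  -77  -79    .
 -32    .    .  -69  -74  -68  -77  -71  -72  -71  -75    .
 -40    .    .  -67  -72  -69    .    .  -74  -70    .  -78
 -48    .    .  -69    .  -78  -77  -81    .  -77  -78  -78
 -56    .    .    .    .    .    .    .    .    .    .    .
 -64    .    .    .    .    .    .    .    .    .    .    .
```

Working: the lumps move inward with no lip contact yet. I'll keep pressing.

```bash
python3 -m handwheel '-0.05 -0.006 0 0 1;0 0 0 0 1;0 0 0 0 1'; python3 -m handwheel '-0.05 -0.006 0 0 1;0 0 0 0 1;0 0 0 0 1'; python3 -m handwheel '-0.04 -0.005 0 0 1;0 0 0 0 1;0 0 0 0 1';python3 grid.py|sed -n '6,15p'
```

```text
clock: 25.78
eef_pos: [437.3, 176.7, 107.2]
eef_rot: [3.141, 0.003, -3.028]
wrist_force: [5.6, 0.3, 0.5]
finger_gap: 17.6
finger_force: 60.0
clock: 26.03
eef_pos: [435.9, 176.5, 107.7]
eef_rot: [3.141, 0.004, -3.028]
wrist_force: [7.1, 0.5, 0.9]
finger_gap: 17.8
finger_force: 60.0
clock: 26.28
eef_pos: [434.7, 176.4, 108.0]
eef_rot: [3.141, 0.006, -3.028]
wrist_force: [7.4, 0.9, 4.8]
finger_gap: 17.3
finger_force: 60.0
   8    .    .    .    .  -78  -81    .    .    .    .    .
   0    .    .    .  -75  -75  -75    .    .    .    .    .
  -8    .    .    .  -75  -71  -71    .    .    .    .    .
 -16    .    .    .    .  -78  -71  -72  -79    .    .    .
 -24    .    .    .  -74  -74  -78  -69  -73  -76  -81    .
 -32    .    .  -67  -73  -69  -75  -73  -74  -73  -71  -79
 -40    .    .  -69  -75  -77    .  -84  -82  -75    .  -79
 -48    .    .  -72  -76    .  -77    .    .  -79  -78    .
 -56    .    .    .    .    .    .    .    .    .    .    .
 -64    .    .    .    .    .    .    .    .    .    .    .
```

```bash
python3 -m handwheel '0.02 0.002 0.02 0 1;0.03 0.003 0.03 0 1;0.04 0.004 0.04 0 1;0.05 0.006 0.04 0 1;0.06 0.007 0.02 0 1;0.06 0.007 0 0 1;0.06 0.007 0 0 1;0.06 0.007 0 0 1;0.06 0.007 0 0 1;0.05 0.006 0 0 1;0.03 0.003 0 0 1;0.01 0.001 0 0 1';python3 grid.py|sed -n '4,15p'; python3 prof.py|head -11
```

```text
clock: 27.33
eef_pos: [454.2, 178.4, 112.6]
eef_rot: [-3.142, -0.0, -3.028]
wrist_force: [0.5, 0.4, -2.7]
finger_gap: 17.6
finger_force: 60.0
  24    .    .    .    .    .    .    .    .    .    .    .
  16    .    .    .    .    .    .    .    .    .    .    .
   8    .    .    .    .    .    .    .    .    .    .    .
   0    .    .    .    .  -79  -76    .    .    .    .    .
  -8    .    .    .    .  -75  -70  -75    .    .    .    .
 -16  -57  -58    .  -77  -76  -69    .    .    .    .    .
 -24    .    .  -71  -72    .  -77  -76  -77  -83    .    .
 -32    .    .  -72    .  -74  -73  -69  -76  -73  -80    .
 -40    .    .    .    .    .  -78  -71  -72  -71    .    .
 -48    .    .  -80  -81    .    .    .  -76    .    .  -83
 -56    .    .  -80  -80    .  -97  -99  -99    .    .  -86
 -64    .    .    .  -85  -87  -94    .    .  -95    .    .
mid
-60 67 [-100.  -92.  -81.] [116 116 115]
-50 8 [-86. -81. -78.] [244 240 231]
-40 18 [-85. -73. -68.] [207 199 186]
-30 60 [-85. -75. -68.] [229 222 211]
-20 39 [-91. -77. -72.] [228 221 214]
-10 46 [-91. -77. -70.] [219 216 220]
0 46 [-92. -88. -73.] [209 208 218]
40 225 [-88. -63. -25.] [111 106 111]
right wall
-50 3 [-59. -59. -57.] [135 135 134]
```

```bash
python3 -m handwheel '0.04 0.005 0 0 1;0.08 0.009 0 0 1;0.12 0.014 0 0 1;0.16 0.018 0 0 1;0.2 0.023 0 0 1;0.24 0.027 0 0 1;0.28 0.032 0 0 1;0.3 0.034 0 0 1;0.3 0.034 0 0 1;0.3 0.034 0 0 1;0.3 0.034 0 0 1;0.3 0.034 0 0 1' >/dev/null; python3 -m handwheel '0.28 0.032 0 0 1;0.24 0.027 0 0 1;0.2 0.023 0 0 1;0.16 0.018 0 0 1;0.12 0.014 -0.02 0 1;0.08 0.009 -0.04 0 1;0.04 0.005 -0.06 0 1;0 0 -0.06 0 1;0 0 -0.03 0 1;0 0 0 0 1';python3 grid.py|sed -n '4,18p'; python3 lumps.py
```

```text
clock: 29.27
eef_pos: [603.3, 195.5, 103.8]
eef_rot: [-3.142, -0.001, -3.028]
wrist_force: [0.2, 1.2, -2.8]
finger_gap: 17.8
finger_force: 60.0
  24    .    .    .    .    .    .    .    .    .    .    .
  16    .    .    .    .    .    .    .    .    .    .    .
   8    .    .    .    .    .    .    .    .    .    .    .
   0    .    .    .    .  -77  -76    .    .    .    .    .
  -8    .  -57    .    .  -77  -73  -83    .    .    .    .
 -16    .    .    .  -79  -76  -69    .    .    .    .    .
 -24    .    .  -72  -72  -75  -76  -74  -80  -80  -85    .
 -32    .    .  -72  -70    .  -76  -70  -77  -73  -80    .
 -40    .    .    .    .    .  -80  -71  -71  -71    .    .
 -48    .    .    .    .    .    .    .  -77    .    .    .
 -56    .    .    .    .    .    .    .    .    .    .  -91
 -64    .    .    .    .    .    .    .    . -117    . -103
 -72    .    .    .    .    .    .    .    .    .    .    .
 -80    .    .    .    .    .    .    .    .    .    .    .
 -88    .    .    .    .    .    .    .    .    .    .    .
frame: grip; lip at x=-45, scoop floor z~-92; warm-white blobs
213 [-25.   4.] z [-88. -75. -70.] min [-66. -55.] max [ 1. 51.] px [258. 368.]
```

Four lumps are on the scoop. Next I push the back wall on the far wall to tilt the lip up.

```bash
python3 -m handwheel '0.05 0.006 0 0 1;0.08 0.009 0 0 1;0.08 0.009 0 0 1;0.08 0.009 0 0 1;0.08 0.009 0 0 1;0.08 0.009 0 0 1;0 0 0 0 1';python3 -m handwheel '0.08 0.009 0 0 1;0.08 0.009 0 0 1;0.08 0.009 0 0 1;0 0 0 0 1';python3 prof.py|head -11
```

```text
clock: 29.95
eef_pos: [620.5, 197.5, 104.0]
eef_rot: [-3.141, -0.005, -3.028]
wrist_force: [-12.8, -0.4, 4.1]
finger_gap: 17.6
finger_force: 60.0
clock: 30.28
eef_pos: [630.2, 198.7, 104.6]
eef_rot: [3.142, -0.004, -3.028]
wrist_force: [-15.0, -1.7, 8.0]
finger_gap: 17.2
finger_force: 60.0
mid
-60 45 [-74. -65. -60.] [224 218 205]
-50 75 [-83. -66. -59.] [230 223 211]
-40 51 [-85. -70. -63.] [218 211 204]
-30 68 [-88. -76. -65.] [213 211 219]
-20 67 [-90. -86. -73.] [212 211 224]
-10 49 [-92. -89. -87.] [215 213 227]
0 19 [-92. -90. -88.] [210 208 223]
20 28 [-58. -51. -26.] [142 140 147]
30 319 [-123.  -80.  -34.] [67 66 67]
40 49 [-124. -123. -121.] [28 26 30]
```

```bash
python3 grid.py|sed -n '2,16p'
```

```text
40    .    .    .    .    .    .    .    .    .    .    .
  32    .    .    .    .    .    .    .    .    .    .    .
  24    .    .    .    .    .    .    .    .    .    .    .
  16    .    .    .    .    .    .    .    .    .    .    .
   8    .    .    .    .    .    .    .    .    .    .    .
   0    .    .    .    .    .    .    .    .    .    .    .
  -8    .    .    .    .    .    .    .    .    .    .    .
 -16    .    .    .    .    .    .    .    .    .    .    .
 -24    .    .    .    .  -72  -72    .    .    .    .    .
 -32    .    .    .    .  -70  -65    .    .    .    .    .
 -40    .    .    .  -69  -72  -64    .    .    .    .    .
 -48    .    .  -66  -62  -67  -67  -64  -69  -70    .    .
 -56    .    .  -65  -62    .  -66  -60  -66  -61  -70    .
 -64    .    .    .    .    .  -66    .  -64  -63    .  -72
 -72    .    .    .    .    .    .    .    .    .    .  -75
```

```bash
python3 -m handwheel '0.08 0.009 0 0 1;0.08 0.009 0 0 1;0.08 0.009 0 0 1;0 0 0 0 1';python3 -m handwheel '0.08 0.009 0 0 1;0.08 0.009 0 0 1;0 0 0 0 1';python3 prof.py|head -8;python3 grid.py|sed -n '7,20p'
```

```text
clock: 30.72
eef_pos: [640.2, 199.9, 105.3]
eef_rot: [3.141, -0.003, -3.028]
wrist_force: [-14.9, -1.1, 11.0]
finger_gap: 17.3
finger_force: 60.0
clock: 30.97
eef_pos: [646.8, 200.6, 105.7]
eef_rot: [3.141, -0.002, -3.028]
wrist_force: [-14.2, -2.2, 13.6]
finger_gap: 17.5
finger_force: 60.0
mid
-60 65 [-75. -58. -49.] [216 214 218]
-50 71 [-80. -69. -54.] [214 211 217]
-40 76 [-84. -80. -62.] [212 210 221]
-30 64 [-88. -84. -82.] [212 210 222]
-20 36 [-90. -88. -86.] [212 210 222]
0 19 [-70. -58. -50.] [165 164 174]
10 290 [-122.  -80.  -42.] [67 66 67]
   0    .    .    .    .    .    .    .    .    .    .    .
  -8    .    .    .    .    .    .    .    .    .    .    .
 -16    .    .    .    .    .    .    .    .    .    .    .
 -24    .    .    .    .    .    .    .    .    .    .    .
 -32    .    .    .    .    .    .    .    .    .    .    .
 -40    .    .    .  -63  -61  -64  -71    .    .    .    .
 -48    .    .  -57  -63  -58  -57    .  -80    .    .    .
 -56    .    .    .  -55  -62  -58    .    .    .    .    .
 -64    .  -59  -57    .  -58  -65    .  -64  -57    .    .
 -72    .    .    .    .  -55    .    .  -56  -68  -58    .
 -80    .    .    .    .    .    .    .  -58    .    .  -57
 -88    .    .    .    .    .    .    .    .    .    .    .
 -96    .    .    .    .    .    .    .    .    .    .  -64
```

The scoop is tilted about 22° lip-up with 4 lumps aboard. That is more tilt than I want for tipping later, so I'll back off, rest the rear edge on the bin floor and ease the grip until it comes near level.

```bash
python3 -m handwheel '-0.15 -0.017 0 0 1;-0.25 -0.028 0 0 1;-0.25 -0.028 0 0 1;-0.2 -0.023 -0.1 0 1;-0.1 -0.011 -0.15 0 1;0 0 -0.1 0 1;0 0 0 0 1;0 0 0 0 1';python3 -m handwheel '0 0 -0.06 0 1;0 0 0 0 1;0 0 0 0 1'; python3 prof.py|head -8
```

```text
clock: 31.73
eef_pos: [609.5, 196.1, 89.9]
eef_rot: [-3.141, -0.0, -3.028]
wrist_force: [0.4, 0.0, -2.4]
finger_gap: 17.6
finger_force: 60.0
clock: 31.98
eef_pos: [609.4, 196.1, 87.7]
eef_rot: [-3.142, -0.0, -3.028]
wrist_force: [-0.5, 0.0, -3.3]
finger_gap: 17.5
finger_force: 60.0
mid
-60 48 [-78. -74. -72.] [216 214 227]
-50 45 [-82. -78. -75.] [212 210 222]
-40 45 [-84. -81. -67.] [211 210 222]
-30 37 [-83. -71. -62.] [218 212 207]
-20 49 [-76. -69. -64.] [238 234 224]
-10 49 [-104.  -84.  -66.] [154 156 156]
0 33 [-105.  -76.  -55.] [153 155 154]
```

```bash
python3 -m handwheel '0 0 -0.08 0 1;0 0 0 0 1';python3 -m handwheel '0 0 -0.04 0 1;0 0 0 0 1' ; python3 -m handwheel '0 0 -0.04 0 1;0 0 0 0 1;0 0 0 0 1' 3; python3 prof.py|head -8
```

```text
clock: 32.2
eef_pos: [609.1, 196.1, 84.1]
eef_rot: [-3.142, -0.001, -3.028]
wrist_force: [-0.3, -0.2, -2.7]
finger_gap: 17.4
finger_force: 60.0
clock: 32.37
eef_pos: [609.2, 196.1, 82.7]
eef_rot: [-3.142, -0.0, -3.028]
wrist_force: [0.2, -0.1, -2.2]
finger_gap: 17.5
finger_force: 60.0
clock: 32.62
eef_pos: [609.3, 196.1, 81.4]
eef_rot: [-3.142, 0.0, -3.028]
wrist_force: [0.4, 0.2, -3.6]
finger_gap: 17.7
finger_force: 3.0
mid
-60 11 [-97. -96. -94.] [157 157 158]
-50 17 [-97. -95. -92.] [210 208 221]
-40 16 [-95. -93. -92.] [212 210 223]
-30 17 [-95. -94. -92.] [215 213 226]
-20 21 [-96. -94. -91.] [211 209 222]
-10 23 [-94. -92. -73.] [206 203 204]
0 24 [-84. -77. -70.] [223 214 204]
```

```bash
python3 -m handwheel '0 0 0 0 1;0 0 0 0 1' 60; python3 -m handwheel '0 0 0.06 0 1;0 0 0.2 0 1;0 0 0.4 0 1;0 0 0.6 0 1;0 0 0.7 0 1;0 0 0.7 0 1;0 0 0.7 0 1;0 0 0.7 0 1;0 0 0.6 0 1;0 0 0.45 0 1;0 0 0.25 0 1;0 0 0.1 0 1'; python3 grid.py|sed -n '1,12p'; python3 prof.py|head -9; python3 - <<'E'
import cv2,numpy as np
from h import *
s=read_state(); e=np.array(s['eef_pos']);print(e.round(1))
i=camera_info('scene');K=np.array(i['intrinsics']);T=np.linalg.inv(np.array(i['world_from_camera']))
c=K@(T[:3,:3]@(e-[0,0,60])+T[:3,3]); u,v=(c[:2]/c[2]).astype(int); print(u,v)
p=np.load('/tmp/scene_p.npy'); cv2.imwrite('pics/last.png',cv2.resize(p[max(0,v-50):v+50,u-65:u+65],None,fx=6,fy=6,interpolation=2)[:,:,::-1])
E
```

```text
clock: 32.83
eef_pos: [609.3, 196.1, 81.5]
eef_rot: [-3.142, 0.0, -3.028]
wrist_force: [-0.4, -0.2, -2.1]
finger_gap: 17.6
finger_force: 60.0
clock: 33.83
eef_pos: [609.4, 196.2, 301.9]
eef_rot: [3.141, 0.003, -3.028]
wrist_force: [0.1, 0.7, -2.6]
finger_gap: 17.3
finger_force: 60.0
     y: -50 -40 -30 -20 -10 0 10 20 30 40 50
  40    .    .    .    .    .    .    .    .    .    .    .
  32    .    .    .    .    .    .    .    .    .    .    .
  24    .  -56    .    .    .    .    .    .    .    .    .
  16    .    .    .    .    .    .    .    .    .    .    .
   8    .    .    .    .  -73    .    .    .    .    .    .
   0    .    .    .    .  -75    .    .  -75  -70    .    .
  -8    .    .    .    .    .    .    .  -77  -72  -73    .
 -16    .    .    .    .    .    .    .    .    .    .    .
 -24    .    .    .    .    .    .    .    .    .    .    .
 -32    .    .    .    .    .    .    .    .    .    .    .
 -40    .    .    .    .    .    .    .    .    .    .    .
mid
-60 4 [-95. -94. -93.] [142 140 150]
-50 37 [-94. -92. -91.] [195 193 206]
-40 29 [-94. -92. -91.] [205 203 216]
-30 31 [-94. -92. -90.] [211 209 221]
-20 32 [-94. -92. -90.] [209 207 219]
-10 25 [-93. -84. -70.] [204 198 197]
0 31 [-80. -75. -69.] [221 212 204]
10 4 [-72. -71. -69.] [230 225 218]
[609.3 196.1 299.8]
383 198
```

View pics/last.png

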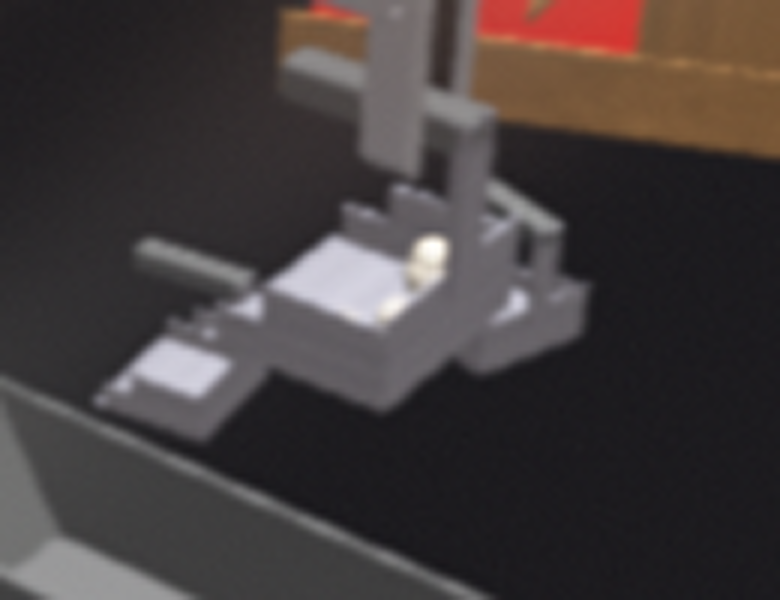

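The crop shows the scoop level with lumps at its back wall at (430,258) and (392,308); the others are hidden behind the back wall. I'm carrying it over the hopper.

```bash
python3 -m handwheel '-0.03 -0.1 0 -0.15 1;-0.03 -0.2 0 -0.15 1;-0.03 -0.3 0 -0.15 1;-0.03 -0.4 0 -0.15 1;-0.03 -0.5 0 -0.15 1;-0.03 -0.6 0 -0.15 1;-0.03 -0.6 0 -0.15 1;-0.03 -0.6 0 -0.15 1;-0.03 -0.6 0 -0.15 1;-0.03 -0.6 0 -0.15 1;-0.03 -0.6 0 -0.15 1;-0.03 -0.6 0 -0.15 1'; python3 -m handwheel '-0.03 -0.5 0 -0.15 1;-0.03 -0.4 0 -0.15 1;-0.03 -0.3 0 -0.15 1;-0.02 -0.15 0 -0.15 1;0 -0.05 0 0 1;0 0 0 0 1;0 0 0 0 1'; cat > cnt.py <<'E'
from h import *
from scipy import ndimage
a=np.radians(6.5); R=np.array([[np.cos(a),np.sin(a)],[-np.sin(a),np.cos(a)]])
for n in('scene','top'):
    p,d=grab(n); P=cloud(n,d); B=(P[...,:2]-[515,185.6])@R.T
    k=(abs(B[...,0])<135)&(abs(B[...,1])<50)&(P[...,2]>14)&(P[...,2]<45)&(p.min(2)>150)
    L,m=ndimage.label(k)
    for j in range(1,m+1):
        if (L==j).sum()>8: print(n,(L==j).sum(),B[L==j].mean(0).round())
E
python3 cnt.py; python3 grid.py|sed -n '1,12p'; python3 prof.py|head -9
```

```text
clock: 34.93
eef_pos: [594.1, -34.5, 299.8]
eef_rot: [-3.141, -0.0, 3.096]
wrist_force: [0.2, 0.0, -3.8]
finger_gap: 17.6
finger_force: 60.0
clock: 35.52
eef_pos: [590.5, -87.4, 299.8]
eef_rot: [3.141, -0.0, 3.046]
wrist_force: [-0.1, 0.2, -2.7]
finger_gap: 17.6
finger_force: 60.0
top 39 [-61. -15.]
top 175 [-117.   -0.]
     y: -50 -40 -30 -20 -10 0 10 20 30 40 50
  40    . -111    .    .    .    .    .    . -112    . -111
  32 -120 -118 -120 -119 -118 -118 -119 -119 -119 -119 -118
  24    .  -56    .    .    .    .    .  -93  -94  -87    .
  16    .    .    .    .    .    .    .    .    .    .    .
   8    .    .    .    .    .    .    .    .    .    .    .
   0    .    .  -73  -75    .    .    .    .  -71  -73    .
  -8    .    .  -71  -74    .    .    .    .    .  -79    .
 -16    .    .    .    .    .    .    .    .    .  -80    .
 -24    .    .    .    .    .    .    .    .    .    .    .
 -32    .    .    .    .    .    .    .    .    .    .    .
 -40    .    .    .    .    .    .    .    .    .    .    .
mid
-60 8 [-97. -95. -94.] [208 206 210]
-50 81 [-95. -94. -92.] [205 204 214]
-40 79 [-96. -94. -92.] [204 202 214]
-30 67 [-95. -94. -92.] [208 207 218]
-20 32 [-95. -93. -92.] [206 204 216]
0 5 [-77. -75. -72.] [237 233 230]
20 351 [-93. -75. -54.] [110 106 110]
30 322 [-123.  -63.  -23.] [114 111 114]
```

Four lumps are in the scoop and one is left in the bin. Next I lower the rear of the scoop onto the motor-side rim to pitch it nose-down.

```bash
python3 -m handwheel '0.05 -0.005 0 0 1;0.1 -0.01 0 0 1;0.05 -0.005 0 0 1;0 0 -0.1 0 1;0 0 -0.15 0 1;0 0 -0.1 0 1;0 0 0 0 1' 35; python3 -m handwheel '0 0 -0.1 0 1;0 0 0 0 1'; python3 -m handwheel '-0.1 0.009 -0.1 0 1;-0.1 0.009 -0.1 0 1;0 0 0 0 1'; python3 prof.py|head -9
```

```text
clock: 36.3
eef_pos: [598.1, -88.6, 284.3]
eef_rot: [3.141, -0.002, 3.046]
wrist_force: [0.1, -0.1, -2.1]
finger_gap: 17.4
finger_force: 35.0
clock: 36.47
eef_pos: [598.6, -88.7, 283.6]
eef_rot: [-3.141, 0.003, 3.046]
wrist_force: [-3.1, 0.7, 9.1]
finger_gap: 17.7
finger_force: 35.0
clock: 36.72
eef_pos: [590.9, -88.1, 278.8]
eef_rot: [-3.141, 0.008, 3.046]
wrist_force: [-7.0, 0.8, 26.3]
finger_gap: 17.7
finger_force: 35.0
mid
-50 32 [-100.  -98.  -97.] [197 196 198]
-40 65 [-98. -96. -95.] [208 207 216]
-30 66 [-97. -95. -94.] [208 206 215]
-20 32 [-96. -94. -93.] [213 211 220]
0 3 [-76. -71. -70.] [244 240 234]
20 13 [-55. -51. -23.] [167 164 169]
30 849 [-119.  -79.  -30.] [122 117 122]
40 11 [-108.  -92.  -89.] [195 192 184]
```

```bash
python3 -m handwheel '0 0 0 0 1;-0.1 0.009 -0.08 0 1;-0.1 0.009 -0.08 0 1;0 0 0 0 1' 18; python3 prof.py|head -9; python3 -m handwheel '-0.1 0.009 -0.09 0 1;-0.1 0.009 -0.09 0 1;-0.1 0.009 -0.09 0 1;0 0 0 0 1';python3 prof.py|head -9; python3 grid.py|sed -n '1,16p'
```

```text
clock: 37.1
eef_pos: [582.2, -87.2, 270.3]
eef_rot: [-3.141, 0.004, 3.046]
wrist_force: [-6.7, 0.7, 15.1]
finger_gap: 17.8
finger_force: 18.0
mid
-40 15 [-101. -100.  -99.] [205 201 206]
-30 37 [-100.  -98.  -96.] [209 204 212]
-20 4 [-96. -96. -96.] [204 199 206]
20 4 [-32. -25. -22.] [166 164 158]
30 337 [-65. -48. -24.] [137 132 138]
40 622 [-121.  -89.  -59.] [137 134 130]
right wall
-30 20 [-99. -89. -81.] [140 137 143]
clock: 37.48
eef_pos: [569.9, -86.1, 258.5]
eef_rot: [-3.141, 0.002, 3.046]
wrist_force: [-6.6, 0.9, 10.4]
finger_gap: 17.8
finger_force: 18.0
mid
-60 8 [-121. -113. -112.] [224 219 216]
-50 21 [-113. -112. -110.] [245 241 234]
30 52 [-38. -32. -20.] [163 157 163]
40 314 [-55. -44. -27.] [163 157 163]
50 622 [-120.  -83.  -56.] [137 136 128]
60 73 [-119.  -84.  -70.] [138 136 128]
right wall
-20 10 [-103.  -93.  -85.] [166 163 171]
     y: -50 -40 -30 -20 -10 0 10 20 30 40 50
  40    .    .    .    .    .    .    .    .    .    .    .
  32    .    .    .    .    .    .    .    .    .    .    .
  24    .    .    .    .    .    .    .    .    .    .    .
  16    .    .    .    .    .    .    .    .    .    .    .
   8    .    .    .    .    .    .    .    .    .    .    .
   0    .    .    .    .    .    .    .    .    .    .    .
  -8    .    .    .    .    .    .    .    .    .  -65    .
 -16    .    .    .    .    .    .    .    .    .    .    .
 -24    .    .    .    .    .    .    .    .    .    .    .
 -32    .    .    .    .    .    .    .    .    .    .    .
 -40    .    .    .    .    .    .    .    .    .    .    .
 -48    .    .    .    .    . -114    .    .    .    .    .
 -56    .    .    .    .    . -111 -115    .    . -122 -120
 -64    .    .    .    .    .    .    .    . -119 -123 -119
 -72    .    .    .    .    .    .    . -117 -113 -117 -115
```

```bash
python3 -m handwheel '-0.12 0.011 -0.08 0 1;-0.12 0.011 -0.08 0 1;-0.12 0.011 -0.06 0 1;0 0 0 0 1;0 0 0 0 1'; cat > hop.py <<'E'
from h import *
a=np.radians(-5.4); R=np.array([[np.cos(a),np.sin(a)],[-np.sin(a),np.cos(a)]])
for n in('scene','top'):
    p,d=grab(n); P=cloud(n,d); B=(P[...,:2]-[529,-82])@R.T; Z=P[...,2]; pi=p.astype(int)
    k=(abs(B[...,0])<92)&(abs(B[...,1])<80)&(Z>146)&(Z<200)
    if n=='scene': k&=(pi[...,0]>pi[...,2]+4)&(pi.min(2)>110)
    print(n,'y:',*range(-60,70,10))
    for x in range(60,-70,-8):
        r=[]
        for y in range(-60,70,10):
            m=k&(abs(B[...,0]-x)<4)&(abs(B[...,1]-y)<5); r.append('%4d'%np.median(Z[m]) if m.sum()>1 else '   .')
        print('%4d'%x,' '.join(r))
E
python3 hop.py
```

```text
clock: 38.0
eef_pos: [555.9, -84.9, 247.7]
eef_rot: [-3.142, -0.0, 3.046]
wrist_force: [0.5, 0.0, -2.7]
finger_gap: 17.9
finger_force: 18.0
scene y: -60 -50 -40 -30 -20 -10 0 10 20 30 40 50 60
  60    .    .    .    .    .    .    .    .    .    .    .    .  182
  52    .    .    .    .    .    .    .    .    .    .    .    .    .
  44    .    .    .    .    .    .    .    .    .    .    .    .    .
  36    .    .    .    .    .    .    .    .    .    .    .    .    .
  28    .    .    .    .    .    .    .    .    .    .    .    .    .
  20    .    .    .    .    .    .    .    .    .    .    .    .    .
  12    .    .    .    .    .    .    .    .    .    .    .    .  184
   4    .    .    .    .    .    .    .    .    .    .    .    .  182
  -4    .    .    .    .    .    .  166    .    .    .    .    .  179
 -12    .    .    .    .    .  158  162    .    .    .    .    .  181
 -20    .    .    .    .    .    .  159  161    .    .  152    .  182
 -28    .    .  157  158  159  157  163  163  155  160  155  155  184
 -36    .    .  157  163  165    .  163    .  159  166  162  157   
[... 823 characters left out ...]

   4    .    .    .    .    .    .    .    .    .    .    .    .  175
  -4    .    .    .    .    .    .    .    .    .    .    .    .  174
 -12    .    .    .    .    .    .    .    .    .    .    .    .  173
 -20    .    .    .    .    .    .    .    .    .    .    .    .  177
 -28    .    .    .    .    .    .    .    .    .    .    .    .    .
 -36    .    .    .    .    .    .    .    .    .    .    .    .    .
 -44    .    .    .    .    .    .    .    .    .    .    .    .    .
 -52    .    .    .    .    .    .    .    .    .    .    .    .  183
 -60    .    .    .    .    .    .    .    .    .    .    .    .    .
 -68    .    .    .    .    .    .    .    .    .    .    .    .    .
```

```bash
python3 -m handwheel '0.02 0 0.1 0 1;0.1 -0.01 0.2 0 1;0.1 -0.01 0.4 0 1;0 0 0.6 0 1;0 0 0.7 0 1;0 0 0.5 0 1;0 0 0.2 0 1;0 0 0 0 1' 60; python3 hop.py|head -17; python3 prof.py; cat lumps.py >/dev/null
```

```text
clock: 38.77
eef_pos: [565.4, -85.7, 357.9]
eef_rot: [-3.141, 0.003, 3.046]
wrist_force: [0.2, -0.0, -3.6]
finger_gap: 17.5
finger_force: 60.0
scene y: -60 -50 -40 -30 -20 -10 0 10 20 30 40 50 60
  60    .    .    .    .    .    .    .    .    .    .    .    .  180
  52    .    .    .    .    .    .    .    .    .    .    .  167  177
  44    .    .    .    .    .    .    .    .    .    .  152  163  176
  36    .    .    .    .    .    .    .    .    .    .  152  162  177
  28    .    .    .    .    .    .    .    .    .    .  152  163  176
  20    .    .    .    .    .    .    .    .    .    .  152  161  176
  12    .    .    .    .    .    .    .    .    .    .  151  163  177
   4    .    .    .    .    .    .  155  156    .    .  151  161  176
  -4    .    .    .    .    .  156  162  161    .    .  152  163  177
 -12    .    .    .    .    .  160  162    .    .    .  152  160  176
 -20    .    .    .    .    .  158  161  161    .    .  152  162  177
 -28    .    .  158  157  161  157  165  165  157  158  160  163  178
 -36    .    .  158  164  165    .  162    .  159  166  165  163  178
 -44    .  152  154  164  163    .  152  153  155  165    .  162  177
 -52  163  157  156  158  159  157  156  157  156  158  159  163  173
 -60  168  167  167  166  167  165  165  166  168  166  165  165  170
mid
-50 5 [-26. -24. -21.] [60 58 59]
-40 5 [-24. -23. -20.] [61 60 61]
40 164 [-38. -30. -21.] [170 164 170]
50 314 [-52. -43. -30.] [169 163 169]
60 181 [-62. -57. -51.] [172 166 172]
right wall
-10 4 [-95. -90. -86.] [174 170 164]
0 30 [-101.  -87.  -64.] [133 129 129]
10 49 [-93. -74. -58.] [104 100 103]
20 53 [-87. -68. -50.] [104 100 104]
30 53 [-79. -60. -44.] [105 101 104]
40 76 [-70. -43. -29.] [107 103 106]
50 83 [-66. -47. -37.] [155 149 155]
60 37 [-62. -58. -52.] [171 165 170]
```

Four lumps are in the hopper on the shut flap. The scoop goes to the open bench in front, around (360, 50).

```bash
python3 -m handwheel '-0.64 0.425 0 0 1;-0.64 0.425 0 0 1;-0.64 0.425 0 0 1;-0.64 0.425 0 0 1;-0.64 0.425 0 0 1;-0.64 0.425 0 0 1;-0.64 0.425 0 0 1;-0.64 0.425 0 0 1;0 0 -0.6 0 1;0 0 -0.8 0 1;0 0 -0.8 0 1;0 0 -0.8 0 1'; python3 -m handwheel '0 0 -0.8 0 1;0 0 -0.8 0 1;0 0 -0.8 0 1;0 0 -0.5 0 1;0 0 0 0 1;0 0 0 0 1'; python3 - <<'E'
from h import *
p,d=grab('scene'); P=cloud('scene',d); e=np.array(read_state()['eef_pos']); B=P-e-[0,0,19]
k=(abs(B[...,0])<110)&(abs(B[...,1])<60)&(B[...,2]<-15)&(P[...,2]>3)
q=B[k]; print(len(q),'low z world',np.percentile(P[k][:,2],[0,1,5]).round(),'x range',np.percentile(q[:,0],[1,99]).round(), 'y',np.percentile(q[:,1],[1,99]).round())
E
```

```text
clock: 39.92
eef_pos: [359.2, 50.5, 233.6]
eef_rot: [-3.141, -0.001, 3.046]
wrist_force: [1.9, 0.6, -2.3]
finger_gap: 17.4
finger_force: 60.0
clock: 40.42
eef_pos: [359.4, 50.3, 119.4]
eef_rot: [-3.141, -0.003, 3.046]
wrist_force: [0.2, -0.5, -1.5]
finger_gap: 17.8
finger_force: 60.0
17 low z world [106. 107. 107.] x range [-55.  47.] y [-6. 38.]
```

```bash
python3 -m handwheel '0 0 -0.3 0 1;0 0 -0.2 0 1;0 0 -0.1 0 1;0 0 0 0 1;0 0 0 0 1'; python3 -m handwheel '0 0 0 0 1;0 0 0 0 1;0 0 0 0 1' 3; python3 -m handwheel '0 0 -0.15 0 1;0 0 0 0 1;0 0 0 0 1'; python3 -m handwheel '0 0 -0.15 0 1;0 0 0 0 1;0 0 0 0 1'; python3 - <<'E'
from h import *
p,d=grab('top'); P=cloud('top',d); Z=P[...,2]; e=np.array(read_state()['eef_pos']); B=P-e-[0,0,19]
k=(abs(B[...,0])<110)&(abs(B[...,1])<60)&(B[...,2]<15)&(Z>4); q=B[k]
print(len(q)); 
for x in range(-60,70,10):
    m=k&(abs(B[...,0]-x)<5)
    if m.sum()>2: print(x,m.sum(),np.percentile(Z[m],[5,50,95]).round(),np.percentile(B[...,1][m],[5,95]).round())
E
```

```text
clock: 40.88
eef_pos: [360.3, 50.4, 96.3]
eef_rot: [3.142, 0.0, 3.046]
wrist_force: [0.2, -0.4, -2.3]
finger_gap: 17.4
finger_force: 60.0
clock: 41.13
eef_pos: [360.2, 50.4, 96.2]
eef_rot: [3.142, 0.001, 3.046]
wrist_force: [-0.5, -0.1, -2.7]
finger_gap: 17.9
finger_force: 3.0
clock: 41.38
eef_pos: [359.8, 50.3, 89.5]
eef_rot: [-3.141, -0.001, 3.046]
wrist_force: [0.1, -0.3, -2.5]
finger_gap: 18.2
finger_force: 3.0
clock: 41.63
eef_pos: [359.9, 50.3, 83.6]
eef_rot: [-3.141, -0.001, 3.046]
wrist_force: [-0.2, -0.5, -2.6]
finger_gap: 18.0
finger_force: 3.0
199
-40 27 [  5. 102. 112.] [-38.  30.]
60 29 [ 4.  6. 19.] [-54.  46.]
```

```bash
python3 -m handwheel '0 0 -0.06 0 1;0 0 0 0 1;0 0 0 0 1'; python3 -m handwheel '0 0 -0.06 0 1;0 0 0 0 1;0 0 0 0 1'; python3 -m handwheel '0 0 -0.05 0 1;0 0 0 0 1;0 0 0 0 1'
```

```text
clock: 41.93
eef_pos: [360.3, 50.3, 81.6]
eef_rot: [3.142, 0.001, 3.046]
wrist_force: [1.4, -0.0, 1.0]
finger_gap: 18.1
finger_force: 3.0
clock: 42.18
eef_pos: [360.2, 50.3, 79.1]
eef_rot: [3.142, 0.0, 3.046]
wrist_force: [2.4, 0.4, 2.0]
finger_gap: 18.3
finger_force: 3.0
clock: 42.43
eef_pos: [360.0, 50.4, 76.9]
eef_rot: [-3.142, -0.0, 3.046]
wrist_force: [2.0, -0.6, 2.1]
finger_gap: 17.9
finger_force: 3.0
```

```bash
python3 -m handwheel '0 0 0 0 0.6;0 0 0 0 0.5;0 0 0 0 0.5;0 0 0 0 0.5;0 0 0 0 0.5;0 0 0.2 0 0.5;0 0 0.5 0 0.5;0 0 0.8 0 0.5;0 0 0.8 0 0.5;0 0 0.8 0 0.5;0 0 0.8 0 0.5;0 0 0.8 0 0.5'; python3 -m handwheel '0 -0.8 0.3 0 1;0 -0.9 0 0 1;0 -0.9 0 0 1;0 -0.9 0 0 1;0 -0.9 0 0 1;0 0 0 0 1' 30;python3 - <<'E'
from h import *
for n in('top','scene'):
    p,d=grab(n); P=cloud(n,d); Z=P[...,2]; a=np.radians(-5.4); R=np.array([[np.cos(a),np.sin(a)],[-np.sin(a),np.cos(a)]]); B=(P[...,:2]-[360,50.4])@R.T
    k=(abs(B[...,0])<75)&(abs(B[...,1])<65)&(Z>4)&(Z<130); print(n,k.sum())
    for x in range(-60,70,10):
        m=k&(abs(B[...,0]-x)<5)
        if m.sum()>2: print(x,m.sum(),np.percentile(Z[m],[5,50,95]).round(),np.percentile(B[...,1][m],[5,95]).round())
E
python3 hop.py|head -17
```

```text
clock: 43.43
eef_pos: [359.5, 50.3, 267.4]
eef_rot: [3.142, 0.001, 3.046]
wrist_force: [-0.4, 0.5, -0.2]
finger_gap: 47.3
finger_force: 0.0
clock: 43.93
eef_pos: [359.4, -129.9, 277.4]
eef_rot: [-3.141, -0.0, 3.041]
wrist_force: [1.1, -0.5, 0.1]
finger_gap: 10.4
finger_force: 0.0
top 645
-60 29 [4. 6. 9.] [-59.  57.]
-50 20 [ 4.  6. 11.] [-61.  49.]
-40 16 [4. 7. 8.] [-57.  54.]
-30 35 [  4.   9. 105.] [-48.  32.]
-20 60 [  4.   9. 108.] [-47.  45.]
-10 55 [  5.  24. 109.] [-41.  47.]
0 51 [  5.  34. 106.] [-46.  47.]
10 52 [  5.  30. 106.] [-44.  55.]
20 52 [  4.  28. 104.] [-43.  44.]
30 53 [  5.  38. 108.] [-51.  47.]
40 76 [  4.  34. 104.] [-41.  44.]
50 25 [  5.  11. 105.] [-58.  54.]
60 45 [ 5.  8. 36.] [-62.  42.]
scene 2
scene y: -60 -50 -40 -30 -20 -10 0 10 20 30 40 50 60
  60    .    .    .    .    .    .    .    .    .    .    .    .  179
  52    .    .    .    .    .    .    .    .    .    .    .  166  176
  44    .    .    .    .    .    .    .    .    .    .  156  163  176
  36    .    .    .    .    .    .    .    .    .    .  152  161  177
  28    .    .    .    .    .    .    .    .    .    .  151  163  176
  20    .    .    .    .    .    .    .    .    .    .  155  163  177
  12    .    .    .    .    .    .    .    .    .    .  152  163  178
   4    .    .    .    .    .    .  156  155    .    .  152  162  178
  -4    .    .    .    .    .  156  163  161    .    .  152  160  175
 -12    .    .    .    .    .  159  164    .    .    .  152  164  178
 -20    .    .    .    .    .  158  161  161    .    .  152  163  177
 -28    .    .    .  158  160  159  164  165  157  159  154  162  177
 -36    .    .  157  165  165    .  161    .  160  167  164  162  177
 -44    .  152  152  161    .  154  152  154  152  165  157  161  176
 -52  162  157  156  158  159  157  158  157  157  157  159  163  176
 -60  168  167  167  167  166  166  167  166  167  164  166  166  176
```

The scoop stands upright (handle level at about 105 mm) and four lumps sit on the flap. Next, turn the tool 90° so the gripper body clears the hopper, and move above the handle.

```bash
python3 -m handwheel '0.223 -0.192 0 -1 1;0.223 -0.192 0 -1 1;0.223 -0.192 0 -1 1;0.223 -0.192 0 -1 1;0.223 -0.192 0 -1 1;0.223 -0.192 0 -1 1;0.223 -0.192 0 -1 1;0.223 -0.192 0 -1 1;0.223 -0.192 0 -1 1;0.223 -0.192 0 -1 1;0.223 -0.192 0 -1 1;0.223 -0.192 0 -1 1';python3 -m handwheel '0 0 0 -1 1;0 0 0 -1 1;0 0 0 -1 1;0 0 0 -1 1;0 0 0 -1 1;0 0 0 -0.9 1;0 0 0 0 1'; python3 - <<'E'
from h import *
p,d=grab('scene'); P=cloud('scene',d); a=np.radians(-5.4); R=np.array([[np.cos(a),np.sin(a)],[-np.sin(a),np.cos(a)]]); B=(P[...,:2]-[529,-82])@R.T
k=(B[...,1]<-95)&(B[...,1]>-185)&(B[...,0]>-90)&(B[...,0]<-15)&(P[...,2]>205)&(P[...,2]<250)
q=np.c_[B[k],P[k][:,2]]; print(len(q),np.percentile(q,[2,50,98],axis=0).round())
s=read_state(); print('tool own',(R@(np.array(s['eef_pos'][:2])-[529,-82])).round(1),s['eef_pos'][2])
E
```

```text
clock: 45.13
eef_pos: [468.0, -216.4, 277.3]
eef_rot: [3.141, -0.0, 1.997]
wrist_force: [-0.1, 0.1, 1.1]
finger_gap: 0.1
finger_force: 0.0
clock: 45.72
eef_pos: [467.6, -216.2, 277.4]
eef_rot: [3.141, -0.0, 1.482]
wrist_force: [0.0, -0.7, -1.0]
finger_gap: 0.3
finger_force: 0.0
551 [[ -51. -183.  212.]
 [ -39. -134.  235.]
 [ -19.  -97.  240.]]
tool own [ -48.6 -139.6] 277.32199903174336
```

```bash
python3 -m handwheel '0 0 -0.5 0 1;0 0 -0.38 0 1;-0.2 0.02 -0.31 0 1;-0.2 0.02 -0.31 0 1;-0.14 0.013 -0.31 0 1;-0.14 0.013 -0.31 0 1;-0.07 0.007 -0.33 0 1;-0.07 0.007 -0.33 0 1;0 0 -0.345 0 1;0 0 -0.345 0 1;0 0 0 0 1' 30; python3 -m handwheel '0.07 -0.007 -0.32 0 1;0.07 -0.007 -0.26 0 1;0 0 0 0 1;0 0 0 0 1'
```

```text
clock: 46.68
eef_pos: [433.8, -213.5, 136.6]
eef_rot: [-3.139, -0.001, 1.488]
wrist_force: [-3.1, 1.0, 3.4]
finger_gap: 0.4
finger_force: 1.5
clock: 47.02
eef_pos: [440.1, -214.8, 115.3]
eef_rot: [-3.141, -0.0, 1.485]
wrist_force: [-1.5, 2.3, 3.5]
finger_gap: 0.2
finger_force: 1.9
```

```bash
python3 -m handwheel '0.02 0 -0.05 0 1;0 0 0 0 1';python3 -m handwheel '0.02 0 -0.05 0 1;0 0 0 0 1';python3 -m handwheel '0 0 -0.05 0 1;0 0 0 0 1'; python3 hop.py|head -17
```

```text
clock: 47.18
eef_pos: [441.0, -215.1, 113.4]
eef_rot: [3.141, 0.0, 1.484]
wrist_force: [-0.6, 3.0, 4.2]
finger_gap: 0.4
finger_force: 2.0
clock: 47.35
eef_pos: [441.7, -215.2, 111.3]
eef_rot: [3.141, 0.0, 1.484]
wrist_force: [-2.6, 2.2, 8.0]
finger_gap: 0.4
finger_force: 4.0
clock: 47.52
eef_pos: [441.9, -215.3, 110.4]
eef_rot: [3.14, 0.0, 1.484]
wrist_force: [-7.0, 5.5, 21.7]
finger_gap: 0.2
finger_force: 10.5
scene y: -60 -50 -40 -30 -20 -10 0 10 20 30 40 50 60
  60    .    .    .    .    .    .    .    .    .    .    .    .  179
  52    .    .    .    .    .    .    .    .    .    .    .  169  177
  44    .    .    .    .    .    .    .    .    .    .  155  163  177
  36    .    .    .    .    .    .    .    .    .    .  153  163  178
  28    .    .    .    .    .    .    .    .    .    .  152  162  176
  20    .    .    .    .    .    .    .    .    .    .  153  162  178
  12    .    .    .    .    .    .    .    .    .    .  153  162  175
   4    .    .    .    .    .    .    .    .    .    .  153  163  177
  -4    .    .    .    .    .    .    .    .    .    .  153  164  178
 -12    .    .    .    .    .    .    .    .    .    .  154  162  177
 -20    .    .    .    .    .    .    .    .    .    .  152  163  178
 -28    .    .    .    .    .    .    .    .    .    .  152  162  177
 -36    .    .    .    .    .    .    .    .    .    .  152  163  178
 -44    .  152  153  152  151  151  153  152  152  152  153  162  177
 -52  163  156  157  157  155  156  156  157  155  157  158  163  177
 -60  168  166  166  166  164  166  165  166  166  166  167  167  176
```

```bash
python3 -m handwheel '0 0 0 0 1;0 0 0 0 1;0 0 0 0 1;0 0 0 0 1'; python3 - <<'E'
from h import *
from scipy import ndimage
a=np.radians(-5.4); R=np.array([[np.cos(a),np.sin(a)],[-np.sin(a),np.cos(a)]])
for n in('scene','top'):
    p,d=grab(n); P=cloud(n,d); B=(P[...,:2]-[529,-82])@R.T; Z=P[...,2]; pi=p.astype(int)
    t=(abs(B[...,0])<55)&(abs(B[...,1])<60)&(Z>40)&(Z<142)
    k=t&(pi[...,0]>pi[...,2]+4)&(pi.min(2)>100)
    print(n,'chamber px',t.sum(),'median z',np.median(Z[t]) if t.any() else None)
    L,m=ndimage.label(k)
    for j in range(1,m+1):
        s=L==j
        if s.sum()>5: print(s.sum(),B[s].mean(0).round(),Z[s].mean().round(),B[s].min(0).round(),B[s].max(0).round())
E
```

```text
clock: 47.95
eef_pos: [441.9, -215.3, 110.5]
eef_rot: [3.14, 0.001, 1.484]
wrist_force: [-5.9, 4.8, 20.0]
finger_gap: 0.5
finger_force: 9.8
scene chamber px 1087 median z 109.33567701734319
27 [-49. -31.] 111.0 [-52. -45.] [-46. -18.]
90 [-39.  17.] 73.0 [-50.  -1.] [-29.  45.]
8 [-46.  -6.] 61.0 [-49. -10.] [-39.   0.]
top chamber px 1033 median z 77.51156321797839
9 [40. 40.] 103.0 [28. 38.] [51. 41.]
6 [26. 14.] 106.0 [23. 10.] [28. 19.]
13 [12. 38.] 80.0 [ 2. 36.] [25. 40.]
7 [10. 11.] 79.0 [7. 7.] [12. 16.]
8 [ -0. -19.] 58.0 [ -7. -23.] [  4. -12.]
12 [-17. -14.] 57.0 [-20. -24.] [-13.  -5.]
6 [-33.   2.] 60.0 [-38.  -0.] [-29.   6.]
14 [-35. -26.] 58.0 [-48. -40.] [-27. -16.]
```

```bash
python3 -c "
from cell import *
print(sign_off())"
```

```text
the job is handed in; nothing more can be done
None
```

The job is handed in at about 48 s on the clock: four lumps tipped into the hopper with the scoop and dropped into the cutter chamber, the scoop left upright on the bench, and the lever still held at its stop with about 20 N; the fifth lump stayed in the bin, and I haven't seen the verdict.

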